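Lock the refill carton away behind the drop latch

ROBOT

A 6-joint arm with a two-finger parallel gripper is mounted at the origin on a cart in front of the work surface, level with it; the furniture and walls round the work are solid. World frame = base frame: x ahead of the robot, y to its left, z up, the work surface at z = 0. Lengths are in mm, angles in rad, forces in N, time in s.
With the tool pointing down it reaches from about 325 to 775 mm from the base axis. Payload 5.5 kg.
Tool frame: the origin (TCP) lies between the finger pads; the fingertips stand 11 mm ahead of it and the grasp point (between the pads) lies 8 mm behind it (robot.tips_ahead is the distance from the TCP to the fingertips, in mm); z points along the fingers, y is the direction in which the jaws open and shut (so a half turn about z gives the same grasp; the last joint's range is limited). The gripper opens to 88 mm and grips with 3 to 60 N. Pads are 20 mm wide; open, the fingers measure 115 mm over their backs; the gripper's body (75 mm by 178 mm) begins 61 mm behind the grasp point.
Start: joints at [-1.235, 0.091, 1.231, -0, 1.82, -0.057], TCP at [229.667, -554.319, 233.631] pointing down, gripper open.
Joint ranges: [-2.87, 2.87], [-0.86, 2.18], [0.17, 2.46], [-1.51, 4.65], [0.06, 2.69], [-2.65, 2.65]. Speed limits (rad/s): [2.57, 2.57, 3.01, 3.14, 3.14, 3.14].

INTERFACE

Orientations are given as a rotation vector (axis times angle).
In Python, from cell import observe, optics, job, robot gives the robot as it stands. The module is installed in compiled form; this text tells all that it offers.
- The arm moves only by the tool drive_tool, never from a script. Its argument "targets" is a list of rows, each a list of 7 numbers: the turn, a rotation vector about the tool's x, y, z in rad, then the shift along the tool's x, y, z in mm, then the closure in counts, from 0 (fully open) to 255 (shut). In form: [[wx, wy, wz, dx, dy, dz, claw], ...]. A call has 1 to 20 rows; each row is the pose to reach, as a shift and turn from the pose measured when the call began, along the tool's axes at that moment; what a row does not reach only later rows make up. A row lasts 1/10 s, in which the tool goes at most 50 mm and 8.59 degrees, less where a joint would pass 70% of its speed; a pose out of reach is approached as far as the arm can. A call with a gripper value outside its range is refused whole. The fingers move at their own pace and stop on an object; the grip force is fixed at half the most. Time passes only in rows, so rows that repeat a pose let the fingers close. It gives the time, the measured TCP pose, the force and the opening at its end, in the units of the state.
- observe(): the state, without advancing time (a new reading comes with each control period).
- optics.camera(name): name is "side" or "top" or "wrist"; returns a dict with "frame" (480x640x3 uint8, red, green, blue), "z_map" (480x640 float32, mm along the optical axis (not along the pixel's ray), 0 where there is no reading), "fovy" (degrees; the focal length in pixels is half the picture's height over the tangent of half this angle, whatever the lens; pixels are square), "cx", "cy" (the principal point, pixels), "dist" ([k1, k2, p1, p2, k3] as OpenCV has them; the pictures are not rectified), "origin" and "orientation" of the camera in the world. Camera axes: x right, y up, looking along -z (the intrinsics and any distortion apply to the point x, -y, -z); pixel columns grow to the right and rows downward; lengths in mm; the calibration is good to about 2 mm. A picture is of the moment at which its call begins.
- job.finish_job(): hands the job in, once; it reports no verdict.
Trained networks look in the newest picture that a camera, given by its name, has taken for a name from the list of things; names that differ only in an ending like _2 or _b are one class to them, and where a whole thing is asked for, a point or a joint stands for the part that bears it (a point fixed in the world has none). Each returns a list of dicts, best first, with "conf" (0 to 1); they miss things now and then, are a little off and sometimes report something else, mostly with a low value. They report only what shows in the picture. A call takes as long as a camera call. They do not tell look-alikes from the thing itself.
- optics.regions_of(camera, label): "region" (480x640 bool, what is visible of it) and "bbox" ([left, top, width, height] in pixels, round what is visible of it).
- optics.tip_of(camera, label): "location" ([row, column] in pixels: a listed point, or the origin of a listed thing).
The state is a dict: "clock": time; "joint_positions": joint angles; "joint_vel": joint speeds; "effort": joint torques, N m; "tool_pos": TCP position; "orientation": TCP orientation; "force": force on the tool from outside, world axes, zero at the start; "torque": the same for the moment, N m; "opening": finger opening in mm.
Only numpy, scipy, OpenCV 4.12 (cv2) and the standard library are available. Lean on these libraries where they do the work, as an engineer would, in place of code of your own. Each camera call takes 0.05 s, during which the arm holds its last target.

TASK

The long carton standing on end on the desk is to be locked away in the low gated bay. Lay it down gently on its side on the desk outside the bay (do not let it topple) and let go; then take it again from above, slide it lengthwise under the bay's roof until it lies wholly behind the gate, and let go. Then lift the gate's latch bar by its ball knob, swing the gate shut with the bar raised over the striker, and let the bar drop into the catch; leave the other things on the desk where they are.

Things in the scene. Friction and masses are not known exactly. Their poses are not given: they have to be found in the camera images.
- carton: Long printed carton, 177 long, 46 by 42 across, about 0.1 kg, the only box standing upright on its end. Its own y axis runs along its length (vertical at the start, +y up), own x is the 42 side, own z the 46 side. Origin: middle of one of the long 42-wide faces.
- carton_mid (a point): Centre of the carton (88.5 mm from either end); axes as the carton's.
- bay: Low white bay with a grey roof, screwed to the desk, which is its floor. Origin: middle of its mouth, desk level; x points into the bay, y left, z up. Inside 140 wide (y -70 to 70), back wall at x = 212. Side rails 24 high, 8 thick. The roof (underside 68, top 73 high, 160 wide) covers x = 119 to 221 only: the front is open above. Gate post, 58 high, at the left of the mouth.
- bay_home (a point): Where the carton's centre should end, lying along the bay's x: at x = 110, y = 0, 22 above the desk in the bay's frame. The carton is wholly behind the shut gate with its centre at x = 95 to 123.
- striker_top (a point): Top of the striker, an upright steel lip 14 wide (y) and 8 thick (x), 60 high, right of the mouth at x = -24, y = -86 in the bay's frame. Behind it (x = -20 to 0) is the catch shelf, 35 high, into which the bar's end drops.
- gate_hinge (a point): Foot of the gate's vertical hinge axis, at x = 0, y = 80 in the bay's frame.
- gate (a joint): Gate angle, rad: 0 shut across the mouth, 1.57 straight out of it, at most 2.0; opens outward, clockwise from above. Stays where it is left (light friction). Gate 145 long from the hinge, 49 high, 7 to 10 thick. If the bar is level it strikes the outside of the striker and stops the gate at about 0.1.
- latch (a joint): Latch bar angle, rad: 0 level (a stop, also its seated height), up to 0.9 as the tip rises; falls by its own weight. Steel bar 10 high, 5 thick, middle 41 above the desk, pivoted on the gate's front face 45 from the hinge axis along the gate and 12.5 in front of its middle plane; reaches 126 from the pivot, past the gate's free end. Raise it 0.25 or more to clear the striker.
- latch_knob (a point): Centre of the black ball knob, 24 across, on a thin stem on the bar: 75 from the pivot along the bar and 40 above the bar's middle (81 above the desk when level). Gate, bar and knob move together. Free from above and all round; the gate's top is 32 lower.
- polish_1: Bystander: small square nail-polish bottle, 26x26x76 (mm); to be left alone. Origin: centre of its underside.
- dial_timer: Bystander: round white dial timer, 62 across, 44 high (mm); to be left alone. Origin: centre of its underside.
- cream_pot: Bystander: wide low lidded cream pot, 91 across, 44 high (mm); to be left alone. Origin: centre of its underside.
- hair_spray: Bystander: spray can, 58 across, 187 high (mm); to be left alone. Origin: centre of its underside.
- gel_bottle: Bystander: slim nozzle bottle, 53 across, 166 high (mm); to be left alone. Origin: centre of its underside.
- tape_roll: Bystander: roll of tape lying flat, 98 across, 25 high (mm); to be left alone. Origin: centre of its underside.
Things that resemble listed ones, but are neither listed nor needed, are in the scene too. Leave any pink look-alike of the carton alone.

How it is judged:
By the outcome, as a careful person would: the job done as asked, in the order asked, and still so for the second after the job is handed in, with the robot touching nothing.
It also fails if it takes over 67 s, if anything falls off the work surface, if the arm or the gripper's body presses on something with over 40 N, if the wrist force passes 120 N, or if a joint passes its speed limit or range.

## Working session

There is one attempt and no reset: what is moved stays moved. The work goes in short steps, Python scripts to look and compute and a tool call to move; the robot and the scene stay as the last step left them, time stands still between calls to the robot, and variables do not carry over. Pictures are saved under pics/ and viewed, and the job is handed in when it is done.

Besides the shell and the picture viewer there is one more tool, called after "Call:" as name(argument=value, ...) on one line, values as JSON. drive_tool: Moves the arm, as the interface text tells. Its arguments: {"type":"object","properties":{"targets":{"type":"array"}},"required":["targets"]}

```bash
mkdir -p pics; ls; cat > h.py <<'E'
import numpy as np, cv2
from cell import observe, optics, job, robot
from scipy.spatial.transform import Rotation as R
def cam(n):
    c=optics.camera(n); return c
def save(c,f,crop=None,s=1):
    im=c["frame"]
    if crop: l,t,w,h=crop; im=im[t:t+h,l:l+w]
    if s!=1: im=cv2.resize(im,None,fx=s,fy=s,interpolation=cv2.INTER_CUBIC)
    cv2.imwrite("pics/"+f,im[:,:,::-1])
def Rc(c):
    o=np.array(c["orientation"],float)
    return o if o.shape==(3,3) else R.from_rotvec(o).as_matrix()
def K(c):
    f=240/np.tan(np.radians(c["fovy"])/2); return np.array([[f,0,c["cx"]],[0,f,c["cy"]],[0,0,1.]])
def rays(c,uv):
    p=cv2.undistortPoints(np.array(uv,float).reshape(-1,1,2),K(c),np.array(c["dist"],float)).reshape(-1,2)
    d=np.c_[p[:,0],-p[:,1],-np.ones(len(p))]
    return d
def pt(c,uv,z=None):
    """world pts from pixel uv (col,row) using depth"""
    uv=np.array(uv,float).reshape(-1,2); d=rays(c,uv)
    if z is None: z=c["z_map"][uv[:,1].round().astype(int),uv[:,0].round().astype(int)]
    return d*np.array(z).reshape(-1,1)@Rc(c).T+np.array(c["origin"])
def plane(c,uv,h):
    d=rays(c,uv)@Rc(c).T; o=np.array(c["origin"]); 
    return o+d*((h-o[2])/d[:,2])[:,None]
def proj(c,P):
    q=(np.array(P,float).reshape(-1,3)-np.array(c["origin"]))@Rc(c); q=q*[1,-1,-1]
    return cv2.projectPoints(q,np.zeros(3),np.zeros(3),K(c),np.array(c["dist"],float))[0].reshape(-1,2)
def cloud(c,mask):
    v,u=np.nonzero(mask&(c["z_map"]>0)); return pt(c,np.c_[u,v])
E
python3 - <<'E'
from h import *
print(observe()); print(robot.tips_ahead)
for n in ["side","top","wrist"]:
    c=cam(n); save(c,n+"0.png"); print(n,c["origin"],c["orientation"],c["fovy"],c["cx"],c["cy"],c["dist"])
E
```

```text
pics
{'clock': 0.0, 'joint_positions': array([-1.23469120e+00,  9.18179989e-02,  1.23186672e+00, -8.59589840e-06,
        1.81977130e+00, -5.67026831e-02]), 'joint_vel': array([-0.00028449,  0.00010899,  0.00011295,  0.0002468 , -0.00022062,
       -0.00066299]), 'effort': array([-2.75608054e-04, -4.46454155e+01, -4.06442249e+01,  6.96180901e-02,
        2.94201623e-02, -1.15368548e-04]), 'tool_pos': array([ 229.57666969, -554.05346649,  232.54213414]), 'orientation': array([-3.07938653e+00, -6.12698718e-01,  4.20285764e-04]), 'force': array([-3.73193148e-01,  2.31907281e-01, -3.16926159e-04]), 'torque': array([ 0.00065676, -0.03515562,  0.04194424]), 'opening': 87.38998667645365}
11.0
side [1532.67154929 -866.82988969  690.48456066] [1.0891701  0.45065493 0.73478072] 45.19810784826885 316.61063760319024 239.65793910599706 [-0.11789784  0.          0.          0.          0.        ]
top [ 394.42510465   55.31895417 1517.81999589] [ 0.0750963  -0.11159486 -1.59637248] 50.85235593690301 329.7300061475843 248.17462411312698 [-0.07089522  0.          0.          0.          0.        ]
wrist [ 299.2518595  -525.07349934  383.14948093] [-0.24482734  0.16593186 -1.16882424] 59.528952994218955 322.2157148045616 237.38329661518895 [-0.03373466  0.          0.          0.          0.        ]
```

View pics/top0.png

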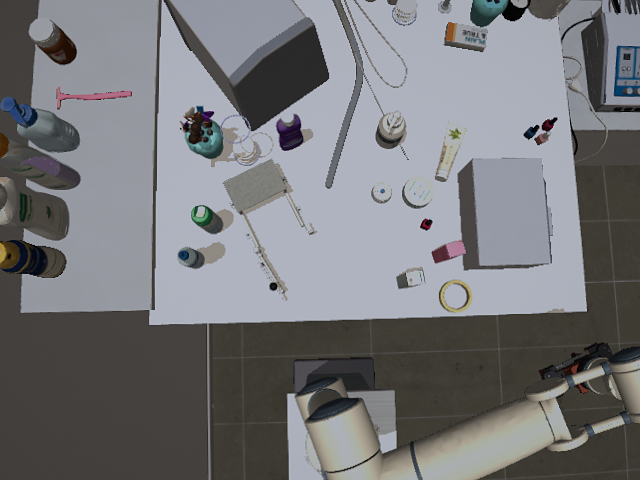

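View pics/side0.png

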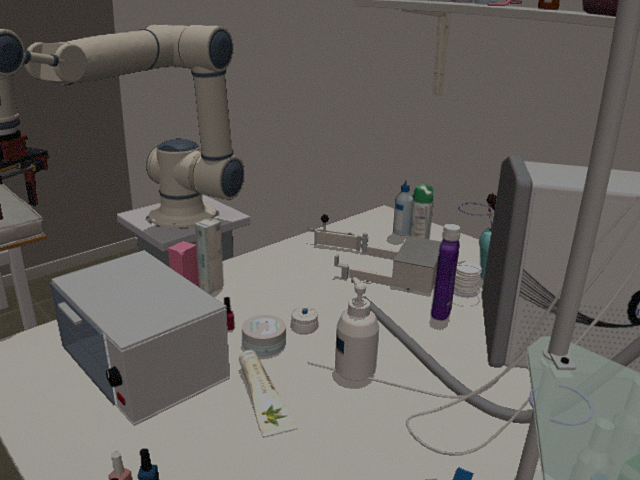

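View pics/wrist0.png

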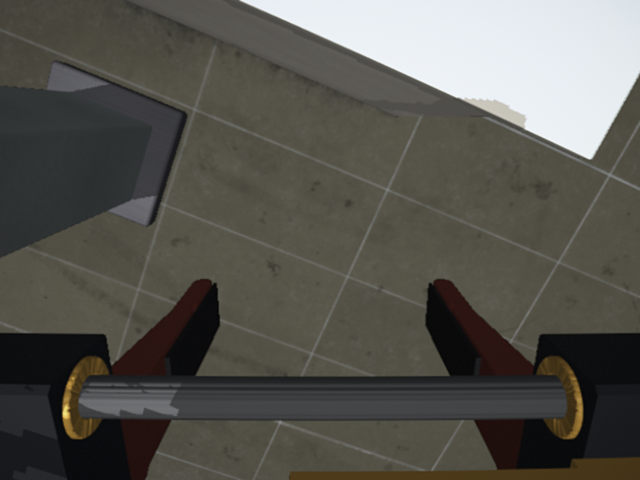

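```bash
python3 - <<'E'
from h import *
for n in ["top","side"]:
    c=cam(n)
    for l in ["carton","bay","carton_mid","bay_home","striker_top","gate_hinge","latch_knob","gate","polish_1","dial_timer","cream_pot","hair_spray","gel_bottle","tape_roll"]:
        for d in optics.tip_of(n,l)[:3] if l not in() else []:
            r,q=d["location"]; print(n,l,round(d["conf"],2),[round(q),round(r)],pt(c,[[min(max(q,0),639),min(max(r,0),479)]]).round())
    for l in ["carton","bay","gate"]:
        for d in optics.regions_of(n,l)[:3]: print(n,"region",l,round(d["conf"],2),d["bbox"])
E
```

```text
top carton 0.73 [455, 251] [[ 536. -316.  177.]]
top carton 0.56 [404, 280] [[ 465. -180.  143.]]
top carton_mid 0.97 [411, 281] [[ 459. -192.  174.]]
top carton_mid 0.63 [446, 251] [[ 539. -293.  170.]]
top striker_top 0.97 [311, 232] [[617.  74.  56.]]
top gate_hinge 0.86 [258, 251] [[567. 231.  39.]]
top latch_knob 0.59 [274, 288] [[456. 179.  91.]]Traceback (most recent call last):
  File "<stdin>", line 5, in <module>
ValueError: it knows: bay, bay_home, carton, carton_mid, cream_pot, dial_timer, gate_hinge, gel_bottle, hair_spray, latch_knob, polish, striker_top, tape_roll
```

The top view shows the carton candidates: the white box upright at (411,278) and the pink look-alike at (449,251). There is also an orange box lying at (466,36). The white one is the choice. The bay is at (255,185)–(312,232) with the gate standing open and its knob at (274,287).

```bash
python3 - <<'E'
from h import *
for n in ["top","side"]:
    c=cam(n)
    for l in ["bay","bay_home","striker_top","gate_hinge","latch_knob","polish","dial_timer","cream_pot","hair_spray","gel_bottle","tape_roll","carton","carton_mid"]:
        for d in optics.tip_of(n,l)[:2]:
            r,q=d["location"]; print(n,l,round(d["conf"],2),[round(q),round(r)],pt(c,[[min(max(q,0),639),min(max(r,0),479)]]).round())
    for l in ["carton","bay","latch_knob"]:
        for d in optics.regions_of(n,l)[:3]:
            print(n,"region",l,round(d["conf"],2),d["bbox"])
            np.save(f"reg_{n}_{l}.npy",d["region"]) if d is optics else None
    if n=="top":
        save(c,"t_c.png",(370,220,130,100),5); save(c,"t_b.png",(180,150,150,160),4)
    else: save(c,"s_b.png",(140,190,320,140),2.4)
E
```

```text
top striker_top 0.57 [310, 230] [[624.  77.  41.]]
top gate_hinge 0.82 [256, 252] [[563. 234.  52.]]
top gate_hinge 0.68 [406, 279] [[ 465. -179.  168.]]
top latch_knob 0.44 [274, 286] [[461. 179.  92.]]
top polish 0.72 [273, 285] [[463. 182.  97.]]
top polish 0.51 [426, 223] [[ 635. -267.   53.]]
top dial_timer 0.65 [379, 195] [[ 729. -135.   30.]]
top cream_pot 0.72 [416, 197] [[ 717. -244.   50.]]
top cream_pot 0.58 [193, 258] [[545. 403. 116.]]
top hair_spray 0.61 [214, 230] [[629. 356.  59.]]
top gel_bottle 0.97 [193, 259] [[541. 402. 115.]]
top tape_roll 0.74 [455, 296] [[ 420. -359.   -1.]]
top carton 0.79 [454, 249] [[ 542. -313.  176.]]
top carton 0.62 [403, 281] [[ 462. -182.  116.]]
top carton_mid 0.78 [410, 279] [[ 465. -190.  178.]]
top carton_mid 0.72 [417, 193] [[ 730. -247.   43.]]
top region carton 0.89 [432.6, 242.2, 32.4, 21.0]
top region carton 0.88 [398.2, 268.3, 27.9, 24.5]
top region bay 0.59 [226.4, 159.2, 88.4, 131.6]
top region latch_knob 0.56 [263.8, 270.8, 21.8, 33.5]
side bay 0.78 [355, 266] [[614. 157.   1.]]
side bay 0.64 [300, 326] [[ 758. -169.   18.]
[... 583 characters left out ...]
55, 265] [[608. 162.  -1.]]
side cream_pot 0.56 [267, 342] [[ 776. -273.   35.]]
side hair_spray 0.65 [420, 248] [[754. 246.  74.]]
side gel_bottle 0.71 [398, 236] [[560. 398.   1.]]
side tape_roll 0.16 [228, 330] [[ 650. -279.    4.]]
side carton 0.98 [179, 287] [[ 685. -406.  169.]]
side carton 0.71 [216, 254] [[ 486. -193.   99.]]
side carton_mid 0.76 [212, 256] [[ 492. -209.  101.]]
side carton_mid 0.71 [187, 282] [[ 683. -387.  171.]]
side region carton 0.66 [194.3, 218.8, 30.8, 73.5]
side region carton 0.61 [166.2, 241.2, 31.4, 47.2]
side region carton 0.54 [309.8, 216.8, 59.7, 32.2]
side region bay 0.89 [308.7, 216.2, 132.9, 74.7]
side region latch_knob 0.45 [310.8, 214.9, 12.9, 15.1]
```

```bash
ls pics
```

```text
s_b.png
side0.png
t_b.png
t_c.png
top0.png
wrist0.png
```

View pics/t_c.png

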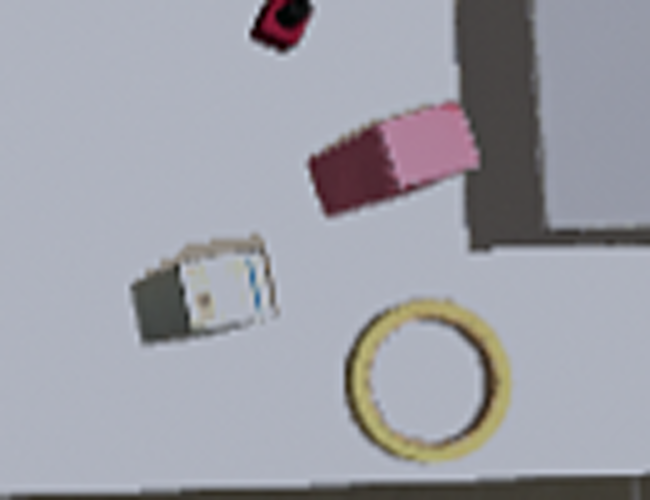

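View pics/t_b.png

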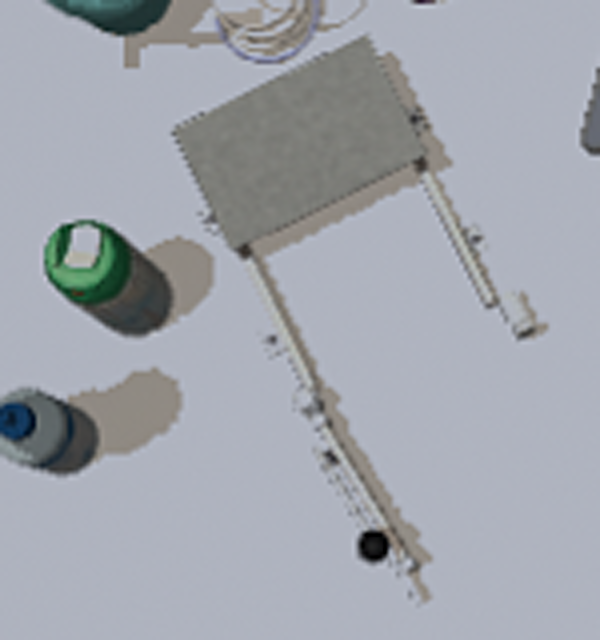

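View pics/s_b.png

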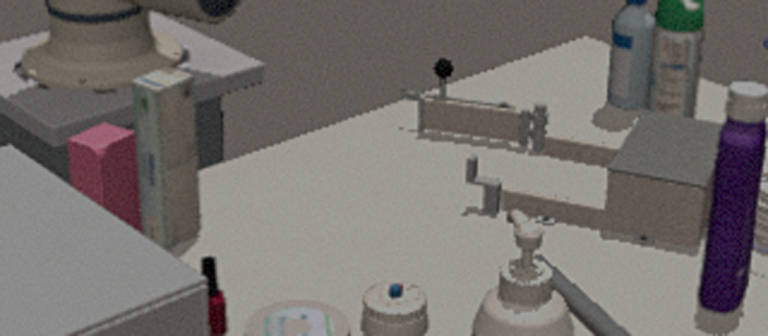

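```bash
python3 - <<'E'
from h import *
c=cam("top"); zm=c["z_map"]
V,U=np.nonzero(zm>0); P=pt(c,np.c_[U,V]); 
# carton top
def rect(m):
    q=P[m]; r=cv2.minAreaRect(q[:,:2].astype(np.float32)); return len(q),np.median(q,0).round(1),r
m=(abs(U-411)<22)&(abs(V-278)<18)&(P[:,2]>165)&(P[:,2]<195); print("carton",rect(m), P[m][:,2].std())
m=(abs(U-449)<22)&(abs(V-251)<18)&(P[:,2]>165)&(P[:,2]<195); print("pink",rect(m))
m=(abs(U-256)<40)&(abs(V-186)<40)&(P[:,2]>64)&(P[:,2]<84); print("roof",rect(m))
print("desk z",np.median(P[(abs(U-350)<15)&(abs(V-250)<15)],0))
E
```

```text
carton (259, array([ 467.3, -202.4,  176.3]), ((467.5179138183594, -204.25230407714844), (38.42033386230469, 49.95756149291992), 8.058747291564941)) 3.4135615552514698
pink (260, array([ 542.1, -316. ,  176.3]), ((542.8865966796875, -317.0648498535156), (38.187198638916016, 50.23412322998047), 14.19031810760498))
roof (1896, array([758.4, 236.1,  72.6]), ((783.9303588867188, 287.671875), (202.63302612304688, 230.02296447753906), 27.8009090423584))
desk z [ 5.67116101e+02 -4.36436419e+01  3.26555509e-01]
```

```bash
python3 - <<'E'
from h import *
c=cam("top"); zm=c["z_map"]
co=np.array([(175,128),(365,37),(428,160),(242,250)])/4+[180,150]
W=plane(c,co,73); print(W.round(1)); print([np.linalg.norm(W[i]-W[(i+1)%4]).round(1) for i in range(4)])
fr=c["frame"].astype(int)
mask=np.zeros((480,640),np.uint8); cv2.fillPoly(mask,[co.round().astype(int)],1)
print("roof col",np.median(fr[mask>0],0), "desk",fr[250,350])
g=fr.sum(2); med=np.median(fr[mask>0],0).sum()
m=(abs(g-med)<70); m[:155]=0;m[216:]=0;m[:,:220]=0;m[:,291:]=0
m=cv2.morphologyEx(m.astype(np.uint8),cv2.MORPH_OPEN,np.ones((3,3)))
n,l,s,_=cv2.connectedComponentsWithStats(m); k=1+np.argmax(s[1:,4]); print(s[k])
v,u=np.nonzero(l==k); Q=plane(c,np.c_[u,v],73)
print("roof",cv2.minAreaRect(Q[:,:2].astype(np.float32)),Q[:,:2].mean(0))
# carton top
V,U=np.nonzero(zm>0); P=pt(c,np.c_[U,V])
for (a,b) in((411,278),(449,251)):
    k=(abs(U-a)<22)&(abs(V-b)<18)&(P[:,2]>150); Q=plane(c,np.c_[U,V][k],177); print(cv2.minAreaRect(Q[:,:2].astype(np.float32)),Q[:,:2].mean(0))
# knob
k=(abs(U-274)<12)&(abs(V-287)<12)&(fr[V,U].sum(1)<150); print("knob",k.sum(),plane(c,[[U[k].mean(),V[k].mean()]],81))
k=(abs(U-426)<8)&(abs(V-223)<9)&(P[:,2]>25);print("polish",np.median(P[k],0))
E
```

```text
[[769.1 324.   73. ]
 [834.2 184.   73. ]
 [740.3 139.2  73. ]
 [677.  275.4  73. ]]
[np.float64(154.4), np.float64(104.1), np.float64(150.2), np.float64(104.2)]
roof col [125. 125. 121.] desk [175 179 191]
[ 224  160   67   56 2159]
roof ((753.3497314453125, 225.63418579101562), (119.08672332763672, 170.41476440429688), 25.942432403564453) [753.19926932 227.94149978]
((466.73492431640625, -202.13523864746094), (39.29258346557617, 51.97132110595703), 8.809012413024902) [ 467.00117454 -202.00145837]
((541.6138305664062, -314.1495666503906), (38.920536041259766, 55.80820846557617), 14.245518684387207) [ 541.45930703 -314.1158716 ]
knob 43 [[461.14612076 183.33130929  81.        ]]
polish [ 633.06243738 -270.09068515   39.97995986]
```

The crop at (411,278) confirms the white printed carton stands on its end at about (467,-202), with the pink one separate at (449,251). The plan is to take it with the tool tilted forward (jaw across the 46 side) and turn it 90° about the jaw axis in the air. I then lay it down in front of the mouth.

```bash
cat >> h.py <<'E'
def ori(az,alpha):
    """tool z pointing az (deg), tilt alpha deg from straight down (forward +); y to the right"""
    a=np.radians(az); t=np.radians(alpha)
    z=np.array([np.cos(a)*np.sin(t),np.sin(a)*np.sin(t),-np.cos(t)]); y=np.array([np.sin(a),-np.cos(a),0]); x=np.cross(y,z)
    return R.from_matrix(np.c_[x,y,z])
def plan(way,step=25,rot=5,start=None):
    """way: list of (pos,R,claw[,step]) ; prints rows relative to current pose"""
    s=observe(); p0=np.array(s["tool_pos"]); r0=R.from_rotvec(s["orientation"]); p,r=p0,r0; rows=[]
    for w in way:
        q,rr,cl=w[:3]; st=w[3] if len(w)>3 else step; q=np.array(q,float)
        n=int(max(1,np.ceil(np.linalg.norm(q-p)/st),np.ceil(np.degrees((r.inv()*rr).magnitude())/rot)))
        dv=(r.inv()*rr).as_rotvec()
        for i in range(1,n+1):
            pp=p+(q-p)*i/n; ri=r*R.from_rotvec(dv*i/n)
            rows.append(list((r0.inv()*ri).as_rotvec().round(3)+0)+list(r0.inv().apply(pp-p0).round(0)+0)+[cl])
        p,r=q,rr
    print(len(rows)); print("["+",".join("["+",".join(f"{float(v):g}" for v in x)+"]" for x in rows)+"]")
def st():
    s=observe(); r=R.from_rotvec(s["orientation"]); m=r.as_matrix(); az=np.degrees(np.arctan2(-m[0,1]*-1,-m[1,1])); 
    print("t",round(s["clock"],2),"p",s["tool_pos"].round(1),"z",m[:,2].round(3),"x",m[:,0].round(3),"az",round(az,1),"q",s["joint_positions"].round(3),"F",s["force"].round(1),"op",round(s["opening"],1))
E
python3 - <<'E'
from h import *
st()
o=ori(9,50); g=np.array([467,-202,105]); z=o.apply([0,0,1])
plan([(g-z*110+[0,0,40],o,0)],step=22)
print(g-z*110+[0,0,40])
E
```

```text
t 2.35 p [ 229.7 -554.3  233.7] z [ 0. -0. -1.] x [0.924 0.383 0.   ] az 22.5 q [-1.235  0.091  1.231  0.     1.82  -0.057] F [-0.3 -0.5 -0.4] op 88.0
17
[[-0.006,0.051,0.013,16,-15,1,0],[-0.012,0.102,0.026,32,-30,2,0],[-0.018,0.153,0.039,48,-45,3,0],[-0.024,0.204,0.052,64,-60,4,0],[-0.03,0.255,0.065,80,-75,5,0],[-0.036,0.307,0.078,96,-90,6,0],[-0.042,0.358,0.091,112,-105,7,0],[-0.048,0.409,0.104,128,-120,8,0],[-0.054,0.46,0.117,144,-135,9,0],[-0.06,0.511,0.13,160,-150,11,0],[-0.066,0.562,0.143,176,-165,12,0],[-0.073,0.613,0.156,192,-180,13,0],[-0.079,0.664,0.169,208,-195,14,0],[-0.085,0.715,0.182,224,-209,15,0],[-0.091,0.766,0.195,240,-224,16,0],[-0.097,0.817,0.208,256,-239,17,0],[-0.103,0.868,0.221,272,-254,18,0]]
[ 383.77255187 -215.18193279  215.70663707]
```

Call:
drive_tool(targets=[[-0.012,0.102,0.026,32,-30,2,0],[-0.018,0.153,0.039,48,-45,3,0],[-0.024,0.204,0.052,64,-60,4,0],[-0.03,0.255,0.065,80,-75,5,0],[-0.036,0.307,0.078,96,-90,6,0],[-0.042,0.358,0.091,112,-105,7,0],[-0.048,0.409,0.104,128,-120,8,0],[-0.054,0.46,0.117,144,-135,9,0],[-0.06,0.511,0.13,160,-150,11,0],[-0.066,0.562,0.143,176,-165,12,0],[-0.073,0.613,0.156,192,-180,13,0],[-0.079,0.664,0.169,208,-195,14,0],[-0.085,0.715,0.182,224,-209,15,0],[-0.091,0.766,0.195,240,-224,16,0],[-0.097,0.817,0.208,256,-239,17,0],[-0.103,0.868,0.221,272,-254,18,0],[-0.103,0.868,0.221,272,-254,18,0],[-0.103,0.868,0.221,272,-254,18,0]])

```text
clock: 4.15
tool_pos: [383.7, -216.1, 215.8]
orientation: [-2.782, -0.22, -1.295]
force: [-1.3, 0.1, 1.1]
opening: 87.8
```

```bash
python3 - <<'E'
from h import *
st(); c=cam("wrist"); save(c,"w1.png")
E
```

```text
t 4.15 p [ 383.7 -216.1  215.8] z [ 0.756  0.119 -0.644] x [0.636 0.102 0.765] az 9.0 q [-1.227 -0.856  2.198  0.85   1.577  0.293] F [-1.3  0.1  1.1] op 87.8
```

View pics/w1.png

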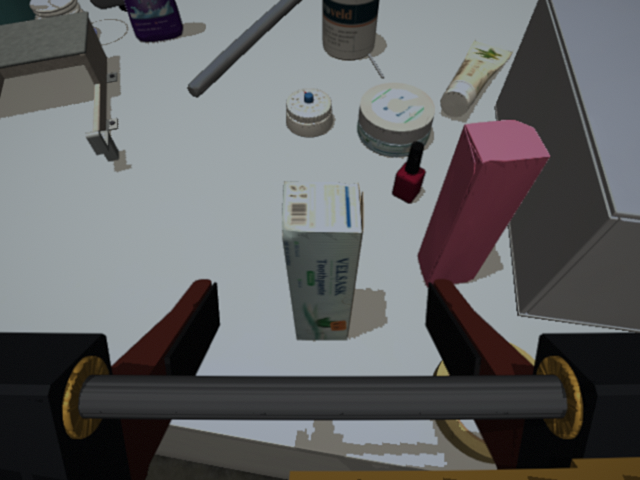

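Wrist view: the toothpaste carton has top-face corners at about (283,181),(360,182),(360,234),(285,232) and foot at (297,338),(348,339). It is squarely between the fingers, with the pink box well to the right.

```bash
python3 - <<'E'
from h import *
c=cam("wrist"); save(c,"w1c.png",(260,160,130,200),3)
T=plane(c,[(284,181),(360,182),(361,234),(285,232)],177); print(T.round(1),T.mean(0)); B=plane(c,[(297,338),(348,339)],0); print(B.round(1))
E
```

```text
[[ 484.  -176.4  177. ]
 [ 490.6 -222.6  177. ]
 [ 452.2 -227.3  177. ]
 [ 446.8 -184.9  177. ]] [ 468.42582117 -202.78900278  177.        ]
[[ 450.3 -182.4    0. ]
 [ 456.8 -228.9    0. ]]
```

View pics/w1c.png

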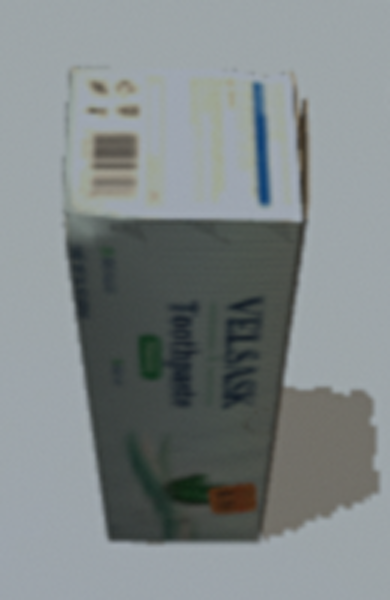

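```bash
python3 - <<'E'
from h import *
o=ori(8.5,50); z=o.apply([0,0,1]); g=np.array([470,-203,115])+8*z
print(g); plan([(g-z*50+[0,0,0],o,0),(g,o,0)],step=12)
E
```

```text
[ 476.06104085 -202.09417138  109.85769912]
13
[[-0.001,0,0.001,-3,0,11,0],[-0.001,0,0.002,-6,0,23,0],[-0.002,0,0.003,-8,0,34,0],[-0.002,0,0.004,-11,0,45,0],[-0.003,0.001,0.005,-14,0,57,0],[-0.003,0.001,0.006,-17,0,68,0],[-0.004,0.001,0.007,-19,0,79,0],[-0.004,0.001,0.008,-22,0,90,0],[-0.004,0.001,0.008,-22,0,100,0],[-0.004,0.001,0.008,-22,0,110,0],[-0.004,0.001,0.008,-22,0,120,0],[-0.004,0.001,0.008,-22,0,130,0],[-0.004,0.001,0.008,-22,0,140,0]]
```

Call:
drive_tool(targets=[[0,0,0.001,-3,0,11,0],[0,0,0.002,-6,0,23,0],[0,0,0.003,-8,0,34,0],[0,0,0.004,-11,0,45,0],[0,0,0.006,-16,0,62,0],[0,0,0.008,-22,0,80,0],[0,0,0.008,-22,0,90,0],[0,0,0.008,-22,0,90,0]])

```text
clock: 5.05
tool_pos: [438.2, -207.7, 141.1]
orientation: [-2.781, -0.21, -1.293]
force: [-0.1, -0.2, 0.1]
opening: 88.1
```

```bash
python3 - <<'E'
from h import *
st(); c=cam("wrist"); save(c,"w2.png")
E
```

```text
t 5.05 p [ 438.2 -207.7  141.1] z [ 0.755  0.119 -0.644] x [0.637 0.095 0.765] az 8.7 q [-1.046 -0.76   2.28   0.826  1.326  0.288] F [-0.1 -0.2  0.1] op 88.1
```

View pics/w2.png

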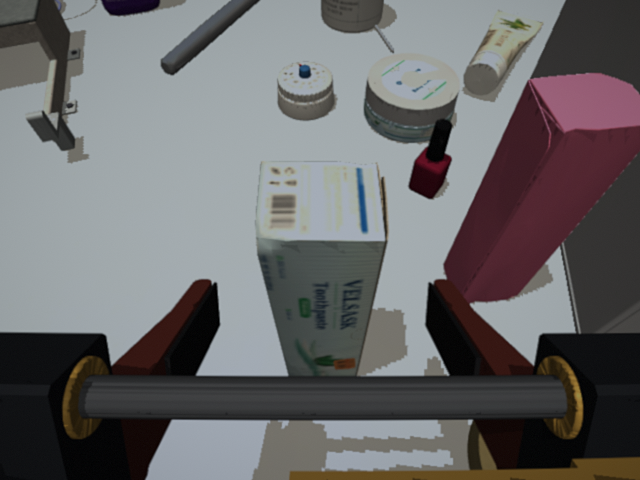

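The carton lies centred between the fingers (columns 258–386 around 322). Go in the last 50 mm and close.

Call:
drive_tool(targets=[[0,0,0,0,0,12,0],[0,0,0,0,0,24,0],[0,0,0,0,0,36,0],[0,0,0,0,0,48,0],[0,0,0,0,0,50,0],[0,0,0,0,0,50,60],[0,0,0,0,0,50,90],[0,0,0,0,0,50,255],[0,0,0,0,0,50,255],[0,0,0,0,0,50,255],[0,0,0,0,0,50,255],[0,0,0,0,0,50,255]])

```text
clock: 6.3
tool_pos: [475.9, -202.2, 110.1]
orientation: [-2.781, -0.211, -1.294]
force: [-1.8, -1.7, 2.2]
opening: 46.1
```

```bash
python3 - <<'E'
from h import *
st(); c=cam("side"); save(c,"s3.png",(140,150,240,180),3)
o=ori(8.5,50)
s=observe();p=s["tool_pos"]
E
```

```text
t 6.3 p [ 475.9 -202.2  110.1] z [ 0.756  0.118 -0.644] x [0.637 0.096 0.765] az 8.7 q [-0.937 -0.657  2.277  0.826  1.177  0.288] F [-1.8 -1.7  2.2] op 46.1
```

View pics/s3.png

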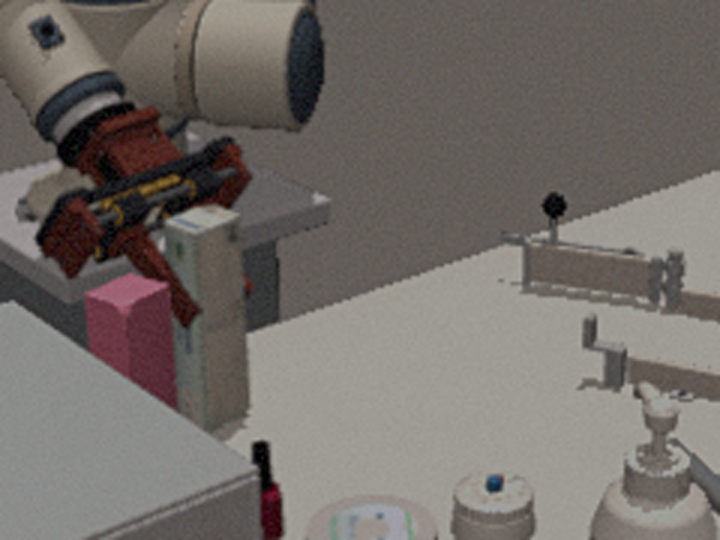

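Grip is firm (46.1 mm) with the carton still upright. When laid down, the fingertips would scrape the desk, so I regrip 10 mm shallower.

Call:
drive_tool(targets=[[0,0,0,0,0,0,90],[0,0,0,0,0,0,90],[0,0,0,0,0,0,90],[0,0,0,0,0,-5,90],[0,0,0,0,0,-10,90],[0,0,0,0,0,-10,90],[0,0,0,0,0,-10,255],[0,0,0,0,0,-10,255],[0,0,0,0,0,-10,255],[0,0,0,0,0,-10,255]])

```text
clock: 7.35
tool_pos: [468.4, -203.4, 116.6]
orientation: [-2.781, -0.211, -1.294]
force: [-1.3, 0.1, -0.1]
opening: 46.2
```

```bash
python3 - <<'E'
from h import *
st()
s=observe();p0=s["tool_pos"]; r0=R.from_rotvec(s["orientation"])
C0=np.array([470.5,-203,88.5]); d=r0.inv().apply(p0-C0); np.save("d.npy",d); print(d)
ex=np.array([np.cos(np.radians(25.7)),np.sin(np.radians(25.7)),0]); ey=np.array([-ex[1],ex[0],0])
M=np.array([599.5,154,0]); Cf=M-130*ex-60*ey; Cf[2]=21; print("Cf",Cf)
of=ori(25.7,-40); Pf=Cf+of.apply(d); print("Pf",Pf, of.apply([0,0,1]))
lift=p0+[0,0,80]
om=ori(8.7,50)
plan([(lift,om,255,10)]+[(lift+ (Pf+[0,0,60]-lift)*k, ori(8.7+17*k,50-90*k),255) for k in np.linspace(0.05,1,20)],step=20,rot=6)
E
```

```text
t 7.35 p [ 468.4 -203.4  116.6] z [ 0.756  0.118 -0.644] x [0.637 0.096 0.765] az 8.7 q [-0.958 -0.68   2.279  0.825  1.206  0.289] F [-1.3  0.1 -0.1] op 46.2
[ 20.09388507   0.03477681 -19.75570403]
Cf [508.3795323   43.55969772  21.        ]
Pf [533.70724645  55.71050866  23.21764694] [-0.57920114 -0.27875069 -0.76604444]
28
[[0,0,0,8,0,-6,255],[-0.001,0,0,15,0,-13,255],[-0.001,0.001,-0.001,23,0,-19,255],[-0.001,0.001,-0.001,31,0,-26,255],[-0.001,0.001,-0.001,38,0,-32,255],[-0.002,0.001,-0.001,46,0,-39,255],[-0.002,0.001,-0.001,54,0,-45,255],[-0.002,0.001,-0.001,61,0,-52,255],[0.009,-0.077,-0.011,60,-12,-44,255],[0.019,-0.156,-0.022,59,-25,-36,255],[0.028,-0.234,-0.034,58,-37,-29,255],[0.037,-0.313,-0.046,57,-49,-21,255],[0.044,-0.391,-0.059,56,-62,-13,255],[0.051,-0.47,-0.073,55,-74,-6,255],[0.057,-0.548,-0.088,54,-86,2,255],[0.061,-0.626,-0.103,53,-99,10,255],[0.065,-0.705,-0.119,52,-111,17,255],[0.068,-0.783,-0.136,51,-123,25,255],[0.069,-0.861,-0.153,50,-135,33,255],[0.07,-0.939,-0.17,49,-148,40,255],[0.069,-1.017,-0.189,48,-160,48,255],[0.067,-1.094,-0.207,47,-172,56,255],[0.063,-1.172,-0.227,46,-185,63,255],[0.059,-1.249,-0.246,45,-197,71,255],[0.053,-1.327,-0.266,44,-209,78,255],[0.045,-1.404,-0.286,43,-222,86,255],[0.036,-1.481,-0.307,42,-234,94,255],[0.026,-1.557,-0.328,41,-246,101,255]]
```

Call:
drive_tool(targets=[[0,0,0,8,0,-6,255],[0,0,0,15,0,-13,255],[0,0,0,23,0,-19,255],[0,0,0,31,0,-26,255],[0,0,0,38,0,-32,255],[0,0,0,46,0,-39,255],[0,0,0,54,0,-45,255],[0,0,0,61,0,-52,255],[0.009,-0.077,-0.011,60,-12,-44,255],[0.019,-0.156,-0.022,59,-25,-36,255],[0.028,-0.234,-0.034,58,-37,-29,255],[0.037,-0.313,-0.046,57,-49,-21,255],[0.044,-0.391,-0.059,56,-62,-13,255],[0.051,-0.47,-0.073,55,-74,-6,255],[0.057,-0.548,-0.088,54,-86,2,255],[0.061,-0.626,-0.103,53,-99,10,255],[0.065,-0.705,-0.119,52,-111,17,255],[0.065,-0.705,-0.119,52,-111,17,255]])

```text
clock: 9.15
tool_pos: [498.4, -84.8, 145.0]
orientation: [-3.074, -0.446, -0.251]
force: [-0.4, 0.3, -1.4]
opening: 45.9
```

```bash
python3 - <<'E'
from h import *
st(); c=cam("side"); save(c,"s4.png",(140,130,280,200),2.8)
p=observe()["tool_pos"]
d=np.load("d.npy");ex=np.array([np.cos(np.radians(25.7)),np.sin(np.radians(25.7)),0]); ey=np.array([-ex[1],ex[0],0])
M=np.array([599.5,154,0]); Cf=M-130*ex-60*ey; Cf[2]=21
Pf=Cf+ori(25.7,-40).apply(d)+[0,0,50]
k0=.45
plan([(p+(Pf-p)*(k-k0)/(1-k0), ori(8.7+17*k,50-90*k),255) for k in np.linspace(k0,1,13)[1:]],step=25,rot=6)
E
```

```text
t 9.15 p [498.4 -84.8 145. ] z [ 0.155  0.048 -0.987] x [0.946 0.281 0.162] az 16.5 q [-0.297 -0.299  1.759  0.091  1.547  0.989] F [-0.4  0.3 -1.4] op 45.9
12
[[0,-0.071,-0.011,5,-10,7,255],[0.001,-0.143,-0.025,10,-21,14,255],[0.001,-0.215,-0.039,15,-31,21,255],[0,-0.287,-0.052,20,-42,28,255],[-0.002,-0.359,-0.066,26,-52,35,255],[-0.005,-0.431,-0.08,31,-63,42,255],[-0.009,-0.503,-0.093,36,-73,49,255],[-0.014,-0.575,-0.107,41,-84,56,255],[-0.02,-0.646,-0.121,46,-94,63,255],[-0.028,-0.718,-0.134,51,-104,70,255],[-0.036,-0.79,-0.147,56,-115,76,255],[-0.045,-0.861,-0.16,61,-125,83,255]]
```

View pics/s4.png

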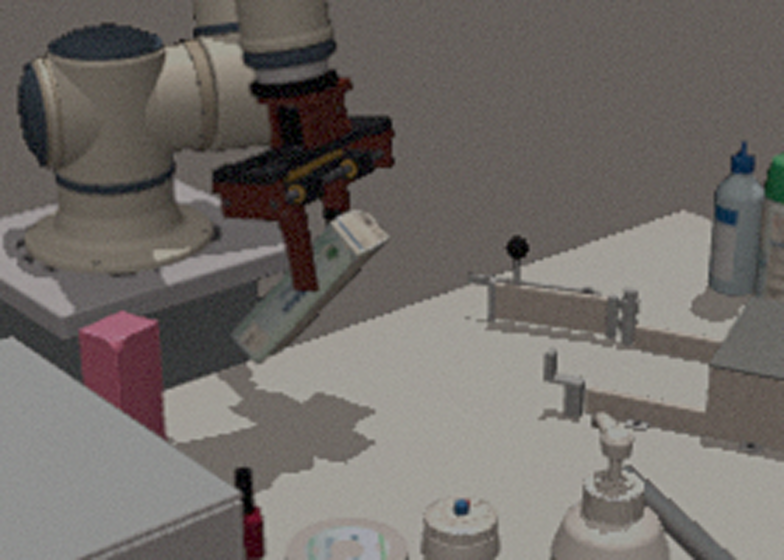

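The side view shows the carton firmly held, tilted about 45° at (310,285), and clear of everything.

Call:
drive_tool(targets=[[0,-0.071,-0.011,5,-10,7,255],[0,-0.143,-0.025,10,-21,14,255],[0,-0.215,-0.039,15,-31,21,255],[0,-0.287,-0.052,20,-42,28,255],[-0.002,-0.359,-0.066,26,-52,35,255],[-0.005,-0.431,-0.08,31,-63,42,255],[-0.009,-0.503,-0.093,36,-73,49,255],[-0.014,-0.575,-0.107,41,-84,56,255],[-0.02,-0.646,-0.121,46,-94,63,255],[-0.028,-0.718,-0.134,51,-104,70,255],[-0.036,-0.79,-0.147,56,-115,76,255],[-0.045,-0.861,-0.16,61,-125,83,255],[-0.045,-0.861,-0.16,61,-125,83,255],[-0.045,-0.861,-0.16,61,-125,83,255]])

```text
clock: 10.6
tool_pos: [533.5, 54.4, 73.2]
orientation: [2.749, 0.626, -0.998]
force: [-0.5, -0.9, -1.1]
opening: 46.0
```

```bash
python3 - <<'E'
from h import *
st(); c=cam("side"); save(c,"s5.png",(200,150,260,180),3)
p=observe()["tool_pos"]
Pf=p-[0,0,45]
plan([(Pf,ori(25.7,-40),255)],step=6)
E
```

```text
t 10.6 p [533.5  54.4  73.2] z [-0.579 -0.277 -0.767] x [ 0.691  0.332 -0.642] az 25.6 q [ 0.155  0.55   1.103 -0.223  2.153  1.219] F [-0.5 -0.9 -1.1] op 46.0
8
[[0,0,0,4,0,4,255],[0,-0.001,0,7,0,9,255],[0,-0.001,0,11,0,13,255],[0,-0.002,-0.001,14,0,17,255],[0,-0.002,-0.001,18,0,22,255],[-0.001,-0.002,-0.001,22,0,26,255],[-0.001,-0.003,-0.001,25,0,30,255],[-0.001,-0.003,-0.001,29,0,35,255]]
```

View pics/s5.png

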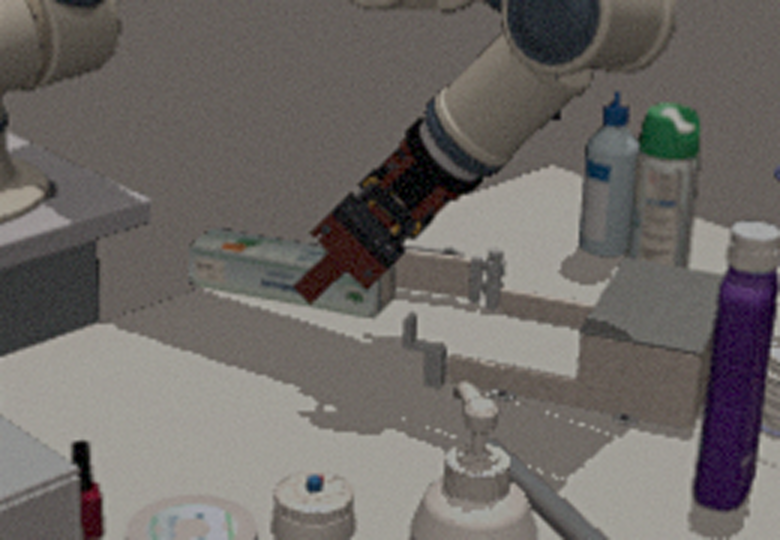

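Call:
drive_tool(targets=[[0,0,0,4,0,4,255],[0,0,0,7,0,9,255],[0,0,0,11,0,13,255],[0,0,0,14,0,17,255],[0,0,0,18,0,22,255],[0,0,0,22,0,26,255],[0,0,0,25,0,30,255],[0,0,0,27,0,32,255],[0,0,0,29,0,35,255],[0,0,0,29,0,35,255],[0,0,0,29,0,35,255]])

```text
clock: 11.75
tool_pos: [533.6, 54.1, 29.0]
orientation: [2.749, 0.625, -0.996]
force: [0.0, 1.3, -0.3]
opening: 46.1
```

```bash
python3 - <<'E'
from h import *
st(); c=cam("side"); save(c,"s6.png",(200,190,160,110),5)
E
```

```text
t 11.75 p [533.6  54.1  29. ] z [-0.577 -0.277 -0.768] x [ 0.693  0.332 -0.64 ] az 25.6 q [ 0.154  0.583  1.138 -0.214  2.084  1.237] F [ 0.   1.3 -0.3] op 46.1
```

View pics/s6.png

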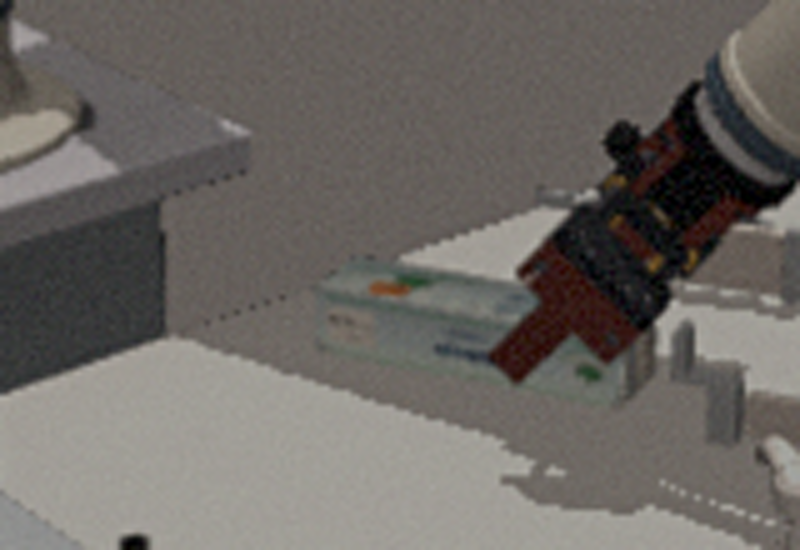

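Call:
drive_tool(targets=[[0,0,0,1,0,1,255],[0,0,0,1.5,0,2,255],[0,0,0,2,0,2.5,255],[0,0,0,2.5,0,3,255],[0,0,0,3,0,3.5,255],[0,0,0,3,0,3.5,255]])

```text
clock: 12.4
tool_pos: [533.7, 54.2, 24.4]
orientation: [2.749, 0.625, -0.995]
force: [-0.4, 0.6, -1.4]
opening: 45.7
```

Call:
drive_tool(targets=[[0,0,0,0.6,0,0.8,255],[0,0,0,0.6,0,0.8,255]])

```text
clock: 12.6
tool_pos: [533.6, 54.1, 23.3]
orientation: [2.749, 0.625, -0.996]
force: [-1.0, -0.4, -0.4]
opening: 45.7
```

Call:
drive_tool(targets=[[0,0,0,0.6,0,0.8,255],[0,0,0,1.3,0,1.5,255],[0,0,0,1.3,0,1.5,255]])

```text
clock: 12.9
tool_pos: [533.7, 54.2, 22.7]
orientation: [2.749, 0.624, -0.996]
force: [1.0, 1.2, 5.1]
opening: 45.9
```

```bash
python3 - <<'E'
from h import *
st(); c=cam("side"); save(c,"s7.png",(200,190,160,110),5)
E
```

```text
t 12.9 p [533.7  54.2  22.7] z [-0.577 -0.277 -0.768] x [ 0.693  0.332 -0.64 ] az 25.6 q [ 0.155  0.589  1.141 -0.213  2.075  1.24 ] F [1.  1.2 5.1] op 45.9
```

View pics/s7.png

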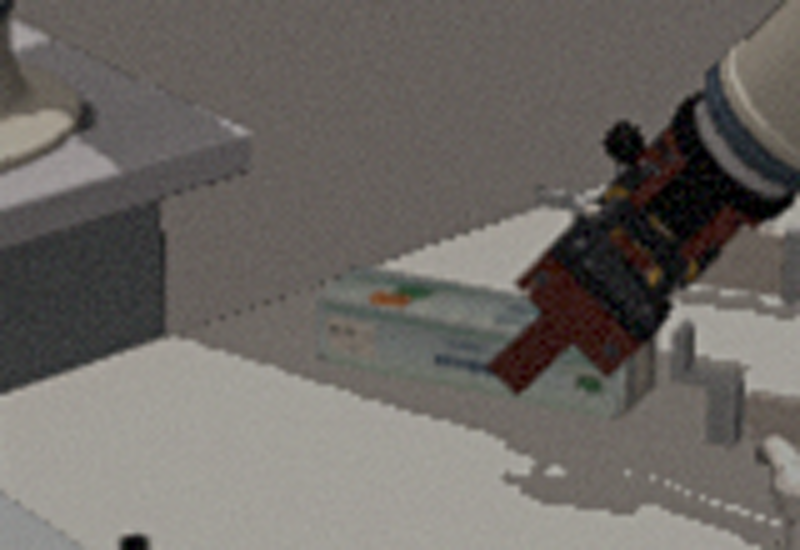

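Contact is made at 5 N and the carton is level. Release and withdraw along the tool axis.

Call:
drive_tool(targets=[[0,0,0,0,0,0,60],[0,0,0,0,0,0,0],[0,0,0,0,0,0,0],[0,0,0,0,0,0,0],[0,0,0,0,0,-10,0],[0,0,0,0,0,-25,0],[0,0,0,0,0,-45,0],[0,0,0,0,0,-70,0],[0,0,0,0,0,-100,0],[0,0,0,0,0,-130,0],[0,0,0,0,0,-130,0]])

```text
clock: 14.05
tool_pos: [611.0, 91.3, 126.0]
orientation: [2.752, 0.625, -0.986]
force: [-0.3, -0.2, 0.1]
opening: 87.6
```

```bash
python3 - <<'E'
from h import *
st()
plan([([455,60,250],ori(25.7,0),0)],step=25,rot=6)
E
```

```text
t 14.05 p [611.   91.3 126. ] z [-0.572 -0.277 -0.772] x [ 0.697  0.333 -0.635] az 25.6 q [ 0.185  0.769  0.696 -0.233  2.333  1.205] F [-0.3 -0.2  0.1] op 87.6
9
[[0,0.076,0,-22,-4,0,0],[0,0.153,0,-44,-9,0,0],[0.001,0.229,-0.001,-66,-13,1,0],[0.001,0.306,-0.001,-88,-17,1,0],[0.001,0.382,-0.001,-110,-22,1,0],[0.001,0.459,-0.001,-132,-26,1,0],[0.002,0.535,-0.001,-154,-30,2,0],[0.002,0.612,-0.002,-176,-35,2,0],[0.002,0.688,-0.002,-198,-39,2,0]]
```

Call:
drive_tool(targets=[[0,0.076,0,-22,-4,0,0],[0,0.153,0,-44,-9,0,0],[0,0.229,0,-66,-13,1,0],[0,0.306,0,-88,-17,1,0],[0,0.382,0,-110,-22,1,0],[0,0.459,0,-132,-26,1,0],[0,0.535,0,-154,-30,2,0],[0,0.612,0,-176,-35,2,0],[0,0.69,-0.002,-198,-39,2,0],[0,0.69,-0.002,-198,-39,2,0]])

```text
clock: 15.05
tool_pos: [453.1, 59.4, 253.3]
orientation: [3.061, 0.697, 0.016]
force: [-0.1, 0.4, -0.1]
opening: 87.8
```

```bash
python3 - <<'E'
from h import *
st(); c=cam("wrist"); save(c,"w8.png"); t=cam("top"); save(t,"t8.png",(180,150,200,170),4)
for l in ["striker_top","gate_hinge","latch_knob","carton_mid","bay","bay_home"]:
    for n,cc in (("wrist",c),("top",t)):
        for d in optics.tip_of(n,l)[:1]:
            r,q=d["location"]; h={"striker_top":60,"gate_hinge":0,"latch_knob":81,"carton_mid":21,"bay":0,"bay_home":22}[l]
            print(n,l,round(d["conf"],2),[round(q),round(r)],plane(cc,[[q,r]],h).round(1))
E
```

```text
t 15.05 p [453.1  59.4 253.3] z [ 0.011  0.    -1.   ] x [0.901 0.433 0.01 ] az 25.7 q [ 0.056 -0.298  1.558 -0.     1.87   1.179] F [-0.1  0.4 -0.1] op 87.8
wrist striker_top 0.78 [397, 5] [[620.6  77.5  60. ]]
top striker_top 0.97 [310, 232] [[615.8  74.6  60. ]]
top gate_hinge 0.7 [259, 249] [[576.7 231.4   0. ]]
wrist latch_knob 0.86 [176, 138] [[462.  185.5  81. ]]
top latch_knob 0.59 [273, 289] [[453.4 184.1  81. ]]
wrist carton_mid 0.72 [366, 161] [[506.7  40.1  21. ]]
top carton_mid 0.76 [448, 251] [[ 554.4 -337.6   21. ]]
```

View pics/w8.png

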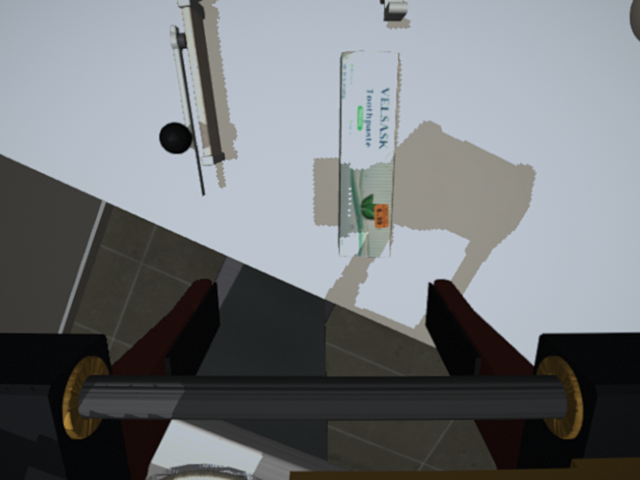

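View pics/t8.png

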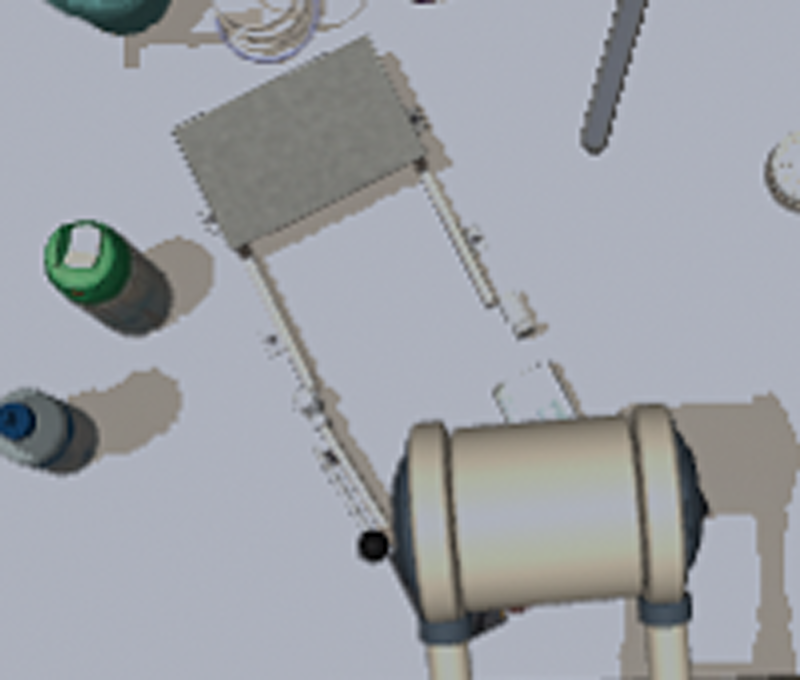

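The wrist view shows the carton lying flat, label up, top-face corners about (341,53),(399,53),(392,256),(340,256). The knob is at (176,138) and the striker at (396,8). I measure the bay's frame from its rails, roof and striker.

```bash
python3 - <<'E'
from h import *
t=cam("top"); c=cam("wrist")
cr=lambda a:np.array(a)/4+[180,150]
r=plane(t,cr([(428,172),(490,303),(250,255),(315,390)]),24)
print("rails",r.round(1)); f=lambda a,b:np.degrees(np.arctan2(*(a-b)[1::-1])).round(1); print(f(r[0],r[1]),f(r[2],r[3]))
ro=plane(t,cr([(173,129),(368,35),(430,160),(241,251)]),73); print(ro.round(1),ro.mean(0)); print(f(ro[1],ro[2]),f(ro[0],ro[3]),f(ro[0],ro[1])-90,f(ro[3],ro[2])-90)
ca=plane(c,[(341,53),(399,53),(392,256),(340,256)],42); print(ca.round(1),ca.mean(0), f(ca[0],ca[3]),f(ca[1],ca[2]), np.linalg.norm(ca[0]-ca[3]),np.linalg.norm(ca[0]-ca[1]),np.linalg.norm(ca[2]-ca[3]))
s=plane(c,[(395,15)],60); print(s)
save(c,"w8c.png",(120,0,320,180),2.5)
E
```

```text
rails [[742.7 142.2  24. ]
 [641.4  97.7  24. ]
 [682.6 276.9  24. ]
 [579.3 229.3  24. ]]
23.7 24.7
[[768.4 325.4  73. ]
 [835.7 181.8  73. ]
 [740.2 137.8  73. ]
 [676.3 276.1  73. ]] [755.14748871 230.26764301  73.        ]
24.8 28.2 25.099999999999994 24.799999999999997
[[574.4 101.2  42. ]
 [594.6  59.8  42. ]
 [442.4 -15.8  42. ]
 [422.   26.4  42. ]] [508.3759536   42.88930665  42.        ] 26.2 26.4 169.75169068001733 46.15161137574343 46.87702982071457
[[612.9471958   76.62177261  60.        ]]
```

View pics/w8c.png

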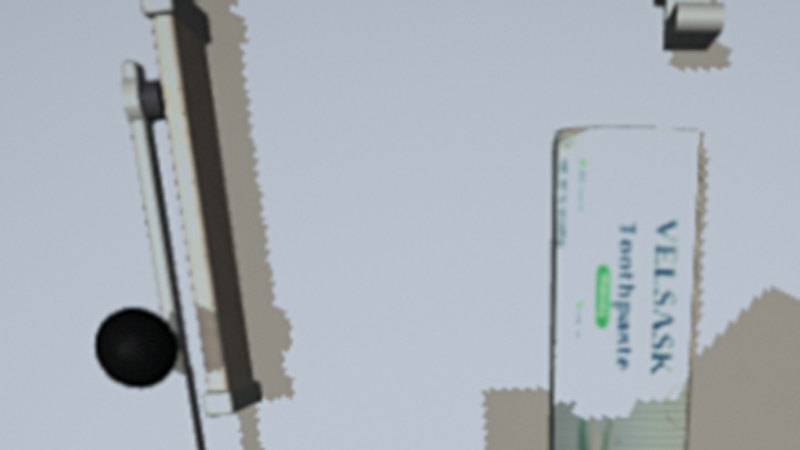

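```bash
python3 - <<'E'
from h import *
st()
o=ori(26.2,0)
plan([([459,19,120],o,0,25),([459,19,29],o,0,18)])
E
```

```text
t 15.85 p [455.   60.1 250.1] z [ 0.002 -0.001 -1.   ] x [0.901 0.434 0.002] az 25.7 q [ 5.800e-02 -2.860e-01  1.554e+00 -1.000e-03  1.871e+00  1.179e+00] F [-0.4 -0.3  0.3] op 87.7
12
[[0,0,-0.001,-2,6,22,0],[0.001,-0.001,-0.003,-5,13,43,0],[0.001,-0.001,-0.004,-7,19,65,0],[0.001,-0.001,-0.005,-10,26,87,0],[0.001,-0.001,-0.007,-12,32,108,0],[0.002,-0.002,-0.008,-14,38,130,0],[0.002,-0.002,-0.008,-14,38,145,0],[0.002,-0.002,-0.008,-15,38,160,0],[0.002,-0.002,-0.008,-15,38,176,0],[0.002,-0.002,-0.008,-15,38,191,0],[0.002,-0.002,-0.008,-15,38,206,0],[0.002,-0.002,-0.008,-15,38,221,0]]
```

Call:
drive_tool(targets=[[0,0,-0.001,-2,6,22,0],[0,0,-0.003,-5,13,43,0],[0,0,-0.004,-7,19,65,0],[0.001,-0.001,-0.005,-10,26,87,0],[0.001,-0.001,-0.007,-12,32,108,0],[0.002,-0.002,-0.008,-14,38,130,0],[0.002,-0.002,-0.008,-14,38,145,0],[0.002,-0.002,-0.008,-15,38,160,0],[0.002,-0.002,-0.008,-15,38,176,0],[0.002,-0.002,-0.008,-15,38,191,0],[0.002,-0.002,-0.008,-15,38,206,0],[0.002,-0.002,-0.008,-15,38,221,0],[0.002,-0.002,-0.008,-15,38,221,0],[0.002,-0.002,-0.008,-15,38,221,60],[0.002,-0.002,-0.008,-15,38,221,90],[0.002,-0.002,-0.008,-15,38,221,255],[0.002,-0.002,-0.008,-15,38,221,255],[0.002,-0.002,-0.008,-15,38,221,255],[0.002,-0.002,-0.008,-15,38,221,255]])

```text
clock: 17.75
tool_pos: [458.7, 19.1, 29.4]
orientation: [3.06, 0.712, 0.0]
force: [0.1, 0.3, 0.9]
opening: 45.7
```

```bash
python3 - <<'E'
from h import *
st(); c=cam("wrist"); save(c,"w9.png")
E
```

```text
t 17.75 p [458.7  19.1  29.4] z [ 0. -0. -1.] x [0.897 0.442 0.   ] az 26.2 q [-0.033 -0.24   1.909 -0.     1.472  1.081] F [0.1 0.3 0.9] op 45.7
```

View pics/w9.png

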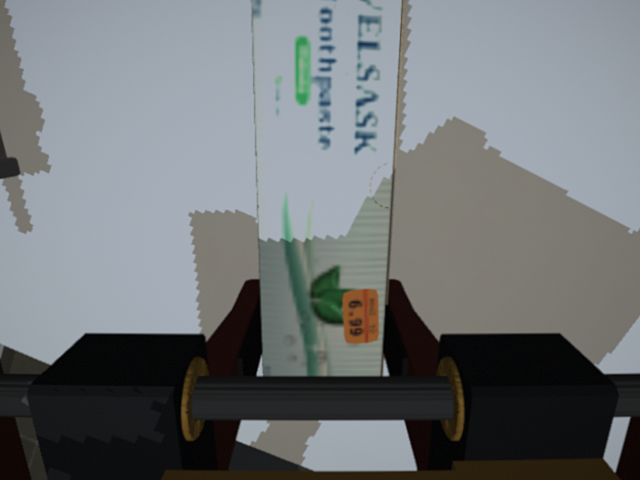

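Gripped at 45.7 mm. I shift sideways, slightly lifted, onto a line at bay y = -25 so that the gripper body stays clear of the knob, then look.

```bash
cat >> h.py <<'E'
AZ=25.0; M=np.array([600.5,158,0.])
def b2w(x,y,z=0,M=M,AZ=AZ):
    a=np.radians(AZ); return M+[x*np.cos(a)-y*np.sin(a),x*np.sin(a)+y*np.cos(a),z]
def w2b(p,M=M,AZ=AZ):
    a=np.radians(AZ); d=np.atleast_2d(p)-M; return np.c_[d[:,0]*np.cos(a)+d[:,1]*np.sin(a),-d[:,0]*np.sin(a)+d[:,1]*np.cos(a),d[:,2]]
E
python3 - <<'E'
from h import *
p=observe()["tool_pos"]; o=ori(25,0)
plan([(p+[0,0,3],o,255),(b2w(-173,-25,32.5),o,255,8),(b2w(-173,-25,29.5),o,255,3)])
E
```

```text
8
[[0,0,0.021,0,0,-3,255],[0,0,0.021,3,-7,-3,255],[0,0,0.021,5,-14,-3,255],[0,0,0.021,8,-20,-3,255],[0,0,0.021,10,-27,-3,255],[0,0,0.021,13,-34,-3,255],[0,0,0.021,15,-41,-3,255],[0,0,0.021,15,-41,0,255]]
```

Call:
drive_tool(targets=[[0,0,0.01,0,0,-3,255],[0,0,0.021,3,-7,-3,255],[0,0,0.021,5,-14,-3,255],[0,0,0.021,8,-20,-3,255],[0,0,0.021,10,-27,-3,255],[0,0,0.021,13,-34,-3,255],[0,0,0.021,15,-41,-3,255],[0,0,0.021,15,-41,-1,255],[0,0,0.021,15,-41,0,255],[0,0,0.021,15,-41,0,255]])

```text
clock: 18.8
tool_pos: [454.1, 62.4, 29.4]
orientation: [3.067, 0.68, 0.0]
force: [-0.5, 0.6, -0.4]
opening: 45.8
```

```bash
python3 - <<'E'
from h import *
st(); c=cam("top"); save(c,"t10.png",(200,140,150,170),4); c=cam("wrist"); save(c,"w10.png")
p=observe()["tool_pos"]; print(w2b(p)); o=ori(25,0)
plan([(b2w(-50,-25,29.5),o,255,12)])
E
```

```text
t 18.8 p [454.1  62.4  29.4] z [ 0. -0. -1.] x [0.906 0.423 0.   ] az 25.0 q [ 0.062 -0.242  1.911 -0.     1.472  1.197] F [-0.5  0.6 -0.4] op 45.8
[[-173.0966856   -24.90791593   29.42327781]]
11
[[0,0,0,11,0,0,255],[0,0,0,22,0,0,255],[0,0,0,34,0,0,255],[0,0,0,45,0,0,255],[0,0,0,56,0,0,255],[0,0,0,67,0,0,255],[0,0,0,78,0,0,255],[0,0,0,90,0,0,255],[0,0,0,101,0,0,255],[0,0,0,112,0,0,255],[0,0,0,123,0,0,255]]
```

View pics/t10.png

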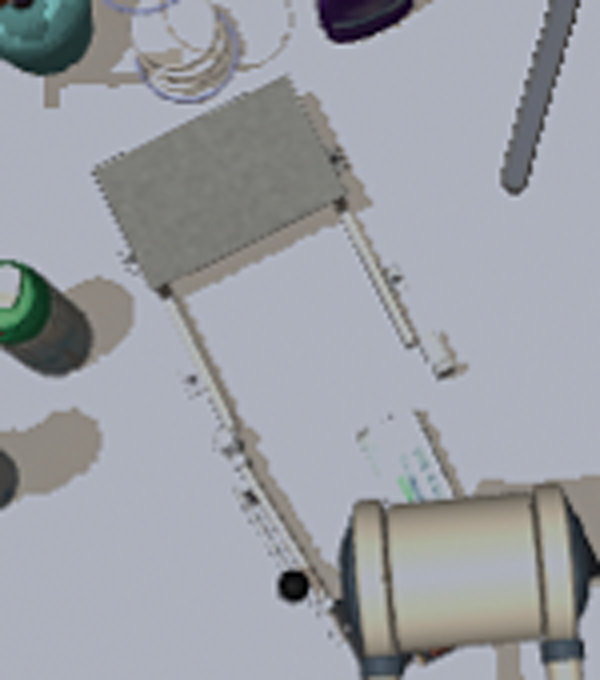

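View pics/w10.png

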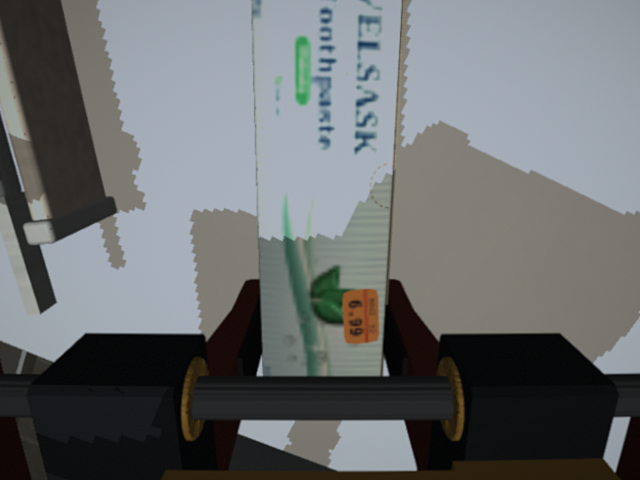

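```bash
python3 - <<'E'
from h import *
c=cam("wrist"); t=cam("top")
print("gate tip",w2b(plane(c,[(40,232),(55,228)],49)),"bar tip",w2b(plane(c,[(42,312)],46)))
print("knob top",w2b(plane(t,[(200+293/4,140+585/4)],81)), "carton far end",w2b(plane(t,np.array([(358,435),(415,410)])/4+[200,140],42)))
E
```

```text
gate tip [[-133.35761952   68.20890384   49.        ]
 [-132.00185582   62.89224714   49.        ]] bar tip [[-163.69971596   75.25027562   46.        ]]
knob top [[-116.45809914   81.85131611   81.        ]] carton far end [[-35.69033892  -6.6446484   42.        ]
 [-37.76933616 -52.34319866  42.        ]]
```

Call:
drive_tool(targets=[[0,0,0,6,0,0,255],[0,0,0,14,0,0,255],[0,0,0,24,0,0,255],[0,0,0,34,0,0,255],[0,0,0,45,0,0,255],[0,0,0,56,0,0,255],[0,0,0,67,0,0,255],[0,0,0,78,0,0,255],[0,0,0,90,0,0,255],[0,0,0,101,0,0,255],[0,0,0,112,0,0,255],[0,0,0,120,0,0,255],[0,0,0,123,0,0,255],[0,0,0,123,0,0,255]])

```text
clock: 20.4
tool_pos: [566.2, 114.5, 29.4]
orientation: [3.067, 0.68, 0.001]
force: [1.0, 0.4, 0.6]
opening: 45.6
```

```bash
python3 - <<'E'
from h import *
st(); c=cam("wrist"); save(c,"w11.png"); c=cam("side"); save(c,"s11.png",(280,150,180,150),4)
E
```

```text
t 20.4 p [566.2 114.5  29.4] z [ 0.001  0.    -1.   ] x [0.906 0.422 0.001] az 25.0 q [0.141 0.088 1.598 0.    1.454 1.275] F [1.  0.4 0.6] op 45.6
```

View pics/w11.png

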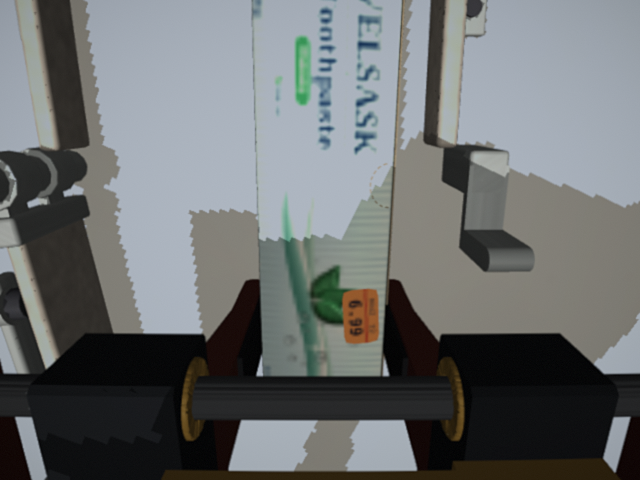

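View pics/s11.png

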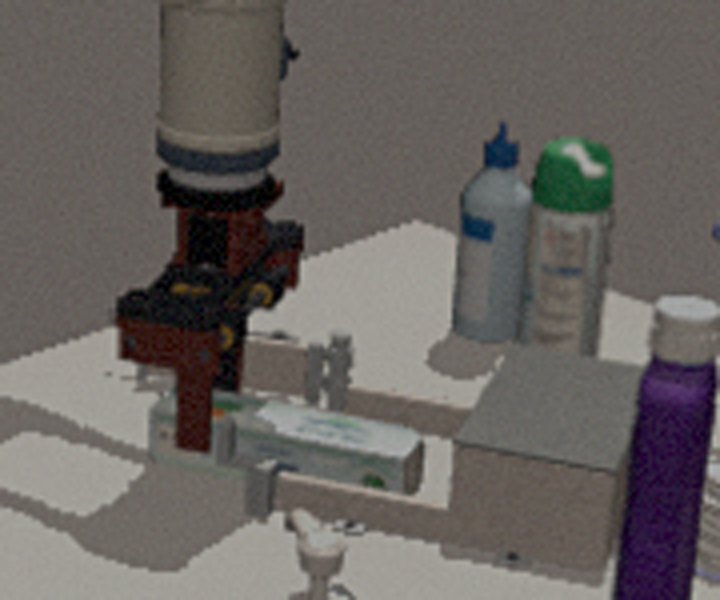

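```bash
python3 - <<'E'
from h import *
c=cam("wrist"); save(c,"w11r.png",(420,0,140,290),2); save(c,"w11l.png",(0,0,110,290),2)
E
```

```text
(no output)
```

View pics/w11r.png

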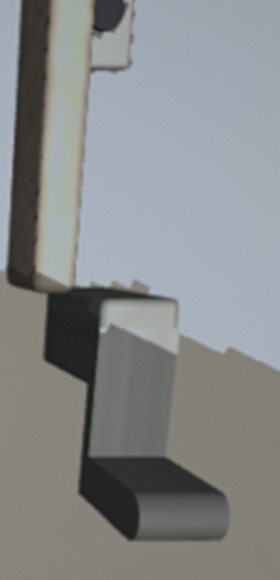

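View pics/w11l.png

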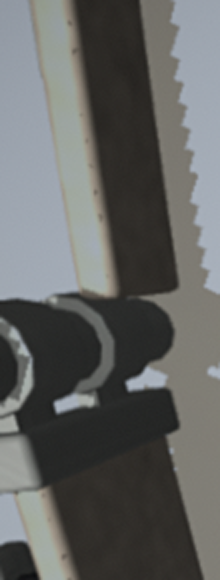

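```bash
python3 - <<'E'
from h import *
c=cam("wrist")
r=plane(c,[(439,137),(457,144),(445,0),(467,0),(41,145),(56,145),(17,0),(35,0)],24); print(w2b(r).round(1))
print("striker",w2b(plane(c,[(510,257)],60)).round(1))
print("tool",w2b(observe()["tool_pos"]))
E
```

```text
[[ 18.6 -67.   24. ]
 [ 16.2 -73.8  24. ]
 [ 63.9 -65.9  24. ]
 [ 64.  -73.4  24. ]
 [ 16.2  79.4  24. ]
 [ 16.1  73.7  24. ]
 [ 65.   79.8  24. ]
 [ 64.8  73.4  24. ]]
striker [[-15.2 -81.6  60. ]]
tool [[-50.22415963 -24.95332823  29.44815404]]
```

```bash
sed -i 's/^AZ=.*/AZ=25.3; M=np.array([605.4,164.1,0.])/' h.py; python3 - <<'E'
from h import *
print(w2b(observe()["tool_pos"])); o=ori(25.3,0)
plan([(b2w(0,0,29.5),o,255,10),(b2w(54,0,29.5),o,255,9)])
E
```

```text
[[-57.39101335 -28.11086431  29.44815404]]
13
[[0,0,-0.001,8,-4,0,255],[0,0,-0.002,16,-8,0,255],[0,0,-0.002,25,-12,0,255],[0,0,-0.003,33,-16,0,255],[0,0,-0.004,41,-20,0,255],[0,0,-0.005,49,-24,0,255],[0,-0.001,-0.006,57,-28,0,255],[0,-0.001,-0.006,66,-28,0,255],[0,-0.001,-0.006,75,-29,0,255],[0,-0.001,-0.006,84,-29,0,255],[0,-0.001,-0.006,93,-29,0,255],[0,-0.001,-0.006,102,-29,0,255],[0,-0.001,-0.006,111,-29,0,255]]
```

Call:
drive_tool(targets=[[0,0,-0.001,8,-4,0,255],[0,0,-0.002,16,-8,0,255],[0,0,-0.002,25,-12,0,255],[0,0,-0.003,33,-16,0,255],[0,0,-0.004,41,-20,0,255],[0,0,-0.005,49,-24,0,255],[0,0,-0.006,57,-28,0,255],[0,0,-0.006,66,-28,0,255],[0,0,-0.006,75,-29,0,255],[0,0,-0.006,84,-29,0,255],[0,0,-0.006,93,-29,0,255],[0,0,-0.006,102,-29,0,255],[0,0,-0.006,102,-29,0,255]])

```text
clock: 21.9
tool_pos: [647.0, 184.0, 29.5]
orientation: [-3.065, -0.688, -0.003]
force: [0.8, 0.8, 1.0]
opening: 45.9
```

```bash
python3 - <<'E'
from h import *
st(); print(w2b(observe()["tool_pos"])); c=cam("wrist"); save(c,"w12.png"); c=cam("side"); save(c,"s12.png",(280,150,180,150),4)
E
```

```text
t 21.9 p [647.  184.   29.5] z [ 0.002  0.001 -1.   ] x [0.904 0.428 0.002] az 25.3 q [0.226 0.334 1.317 0.    1.489 1.355] F [0.8 0.8 1. ] op 45.9
[[46.11837488  0.21575049 29.46556119]]
```

View pics/w12.png

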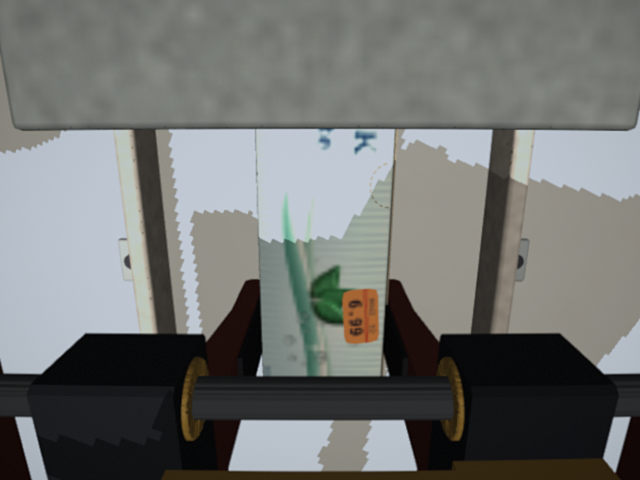

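View pics/s12.png

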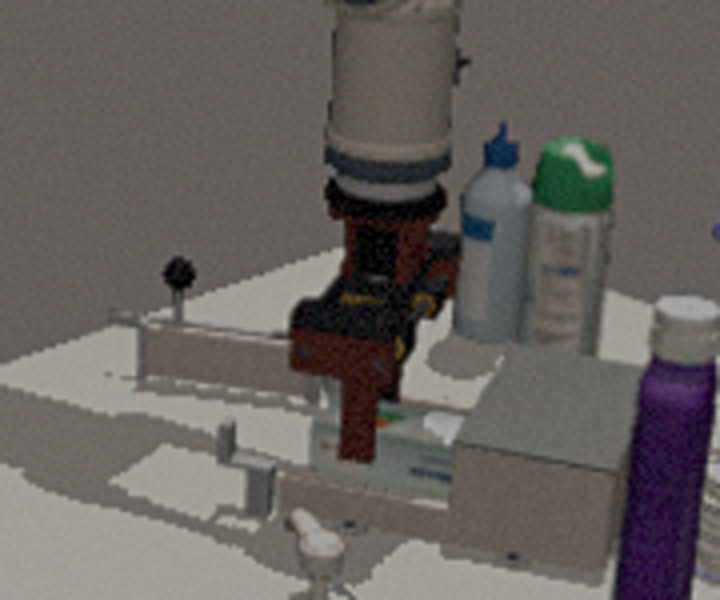

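```bash
python3 - <<'E'
from h import *
c=cam("wrist"); print("roof edge",w2b(plane(c,[(20,129),(320,129),(636,129)],71)).round(1)); print("carton rear edge?",w2b(plane(c,[(264,374),(380,374)],42)).round(1))
E
```

```text
roof edge [[118.3  78.3  71. ]
 [117.9   1.3  71. ]
 [118.6 -80.   71. ]]
carton rear edge? [[ 27.4  22.7  42. ]
 [ 27.4 -21.3  42. ]]
```

The roof edge measures at x = 118.3 (119 nominal) and is centred, so the frame is good. Push 8 mm more and release.

Call:
drive_tool(targets=[[0,0,0,5,0,0,255],[0,0,0,8,0,0,255],[0,0,0,8,0,0,255],[0,0,0,8,0,0,60],[0,0,0,8,0,0,25],[0,0,0,8,0,0,25],[0,0,0,8,0,0,25],[0,0,0,8,0,-10,25],[0,0,0,8,0,-30,25],[0,0,0,8,0,-60,25],[0,0,0,0,0,-100,0],[0,0,0,-30,0,-140,0],[0,0,0,-70,0,-160,0],[0,0,0,-110,0,-170,0],[0,0,0,-140,0,-170,0],[0,0,0,-140,0,-170,0]])

```text
clock: 23.65
tool_pos: [517.4, 122.6, 201.7]
orientation: [3.065, 0.687, 0.006]
force: [1.1, 0.4, 0.9]
opening: 87.4
```

```bash
python3 - <<'E'
from h import *
st(); print(w2b(observe()["tool_pos"])); c=cam("wrist"); save(c,"w13.png"); 
for l in ["latch_knob","striker_top","gate_hinge"]:
    for d in optics.tip_of("wrist",l)[:1]: r,q=d["location"]; print(l,d["conf"],q,r,w2b(plane(c,[[q,r]],{"l":81,"s":60,"g":58}[l[0]])).round(1))
c=cam("side"); save(c,"s13.png",(280,150,180,150),4)
E
```

```text
t 23.65 p [517.4 122.6 201.7] z [ 0.004  0.    -1.   ] x [0.904 0.427 0.004] az 25.3 q [ 0.169 -0.1    1.478 -0.     1.76   1.299] F [1.1 0.4 0.9] op 87.4
[[-9.72884572e+01  1.36880584e-01  2.01657908e+02]]
latch_knob 0.77 203.1 268.1 [[-121.    82.4   81. ]]
striker_top 0.66 451.3 121.6 [[-23.7 -86.8  60. ]]
gate_hinge 0.63 220.1 88.2 [[-2.3 68.5 58. ]]
```

View pics/w13.png

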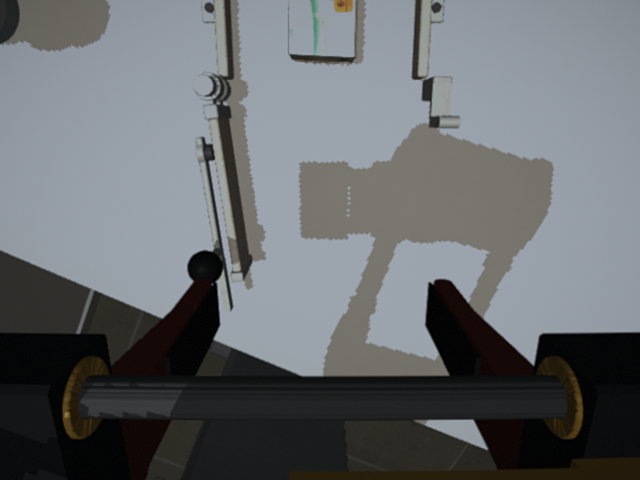

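View pics/s13.png

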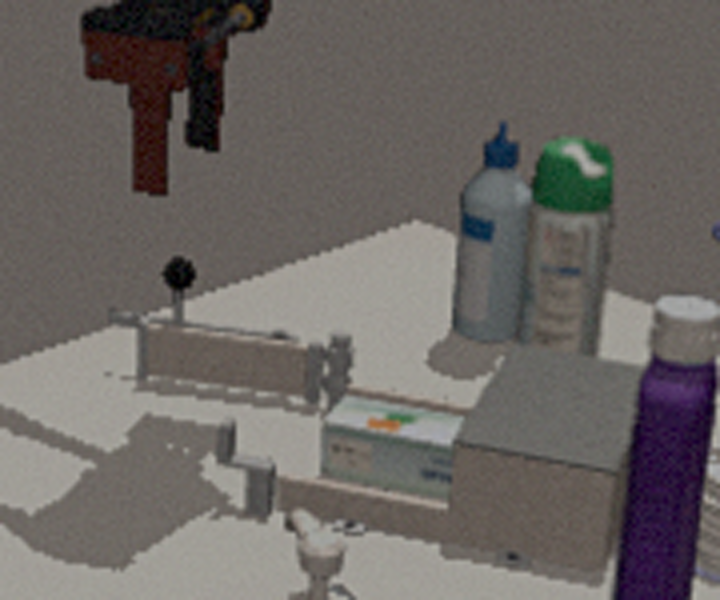

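The wrist view shows the carton let go and straight behind the mouth, its rear edge at row ≈57 (columns 290–355). The striker at (451,122) matches the frame, and the knob is at (204,268). I check the carton's depth and the knob precisely.

```bash
python3 - <<'E'
from h import *
c=cam("wrist"); fr=c["frame"].astype(int)
print("carton rear",w2b(plane(c,[(289,55),(355,56)],42)).round(1),w2b(plane(c,[(292,60),(354,62)],0)).round(1))
m=(fr.sum(2)<120).astype(np.uint8); m[:, :180]=0;m[:,230:]=0;m[:245]=0;m[290:]=0
save(c,"w13k.png",(170,230,80,90),6)
n,l,s,ce=cv2.connectedComponentsWithStats(m)
for i in range(1,n):
    if s[i,4]>100: print(s[i],ce[i],w2b(plane(c,[ce[i]],81)).round(1))
for th in (1.45,1.487,1.52):
    print(th,np.array([-120*np.sin(th)-12.5*np.cos(th),80-120*np.cos(th)+12.5*np.sin(th)]).round(1))
E
```

```text
carton rear [[ 22.5  23.5  42. ]
 [ 21.9 -21.6  42. ]] [[ 24.5  24.3   0. ]
 [ 23.1 -23.9   0. ]]
[ 188  245   37   45 1043] [205.38926174 272.03739214] [[-120.5   80.6   81. ]]
1.45 [-120.6   77.9]
1.487 [-120.6   82.4]
1.52 [-120.5   86.4]
```

View pics/w13k.png

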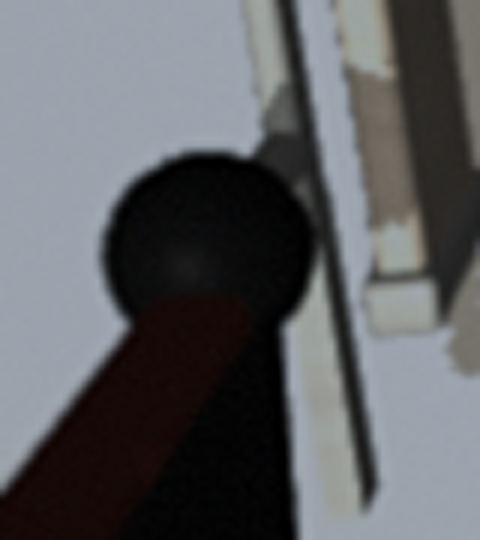

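Carton rear edge at x ≈ 22.5, so its centre is at ≈ 111. That is good. Now above the knob.

```bash
python3 - <<'E'
from h import *
o=ori(30.8,0); print(b2w(-120.6,81))
plan([(b2w(-120.6,81,180),o,0,20),(b2w(-120.6,81,135),o,0,15)])
E
```

```text
[461.75165758 185.7913282    0.        ]
8
[[0,0,-0.019,-5,-16,4,0],[0,0,-0.038,-10,-32,8,0],[0,0,-0.057,-16,-48,11,0],[0,0,-0.076,-21,-65,15,0],[0,0,-0.095,-26,-81,19,0],[0,0,-0.095,-26,-81,34,0],[0,0,-0.095,-26,-81,49,0],[0,0,-0.095,-26,-81,64,0]]
```

Call:
drive_tool(targets=[[0,0,-0.019,-5,-16,4,0],[0,0,-0.038,-10,-32,8,0],[0,0,-0.057,-16,-48,11,0],[0,0,-0.076,-21,-65,15,0],[0,0,-0.095,-26,-81,19,0],[0,0,-0.095,-26,-81,34,0],[0,0,-0.095,-26,-81,49,0],[0,0,-0.095,-26,-81,64,0],[0,0,-0.095,-26,-81,64,0]])

```text
clock: 24.85
tool_pos: [460.5, 185.2, 131.0]
orientation: [3.029, 0.832, -0.008]
force: [0.3, -0.4, -0.7]
opening: 88.0
```

```bash
python3 - <<'E'
from h import *
st(); print(w2b(observe()["tool_pos"])); c=cam("wrist"); save(c,"w14.png"); c=cam("top"); save(c,"t14.png",(200,140,150,170),4);c=cam("side"); save(c,"s14.png",(280,150,140,120),5)
E
```

```text
t 24.85 p [460.5 185.2 131. ] z [-0.005 -0.002 -1.   ] x [ 0.86   0.511 -0.005] az 30.7 q [ 0.314 -0.181  1.676 -0.     1.652  1.348] F [ 0.3 -0.4 -0.7] op 88.0
[[-121.95920408   81.04267544  131.04661881]]
```

View pics/w14.png

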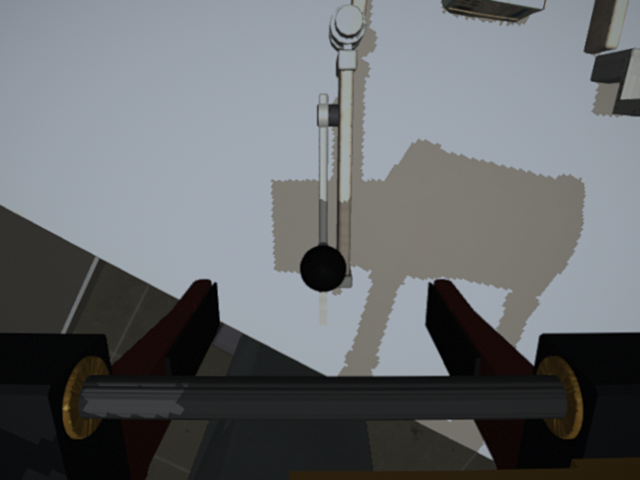

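View pics/s14.png

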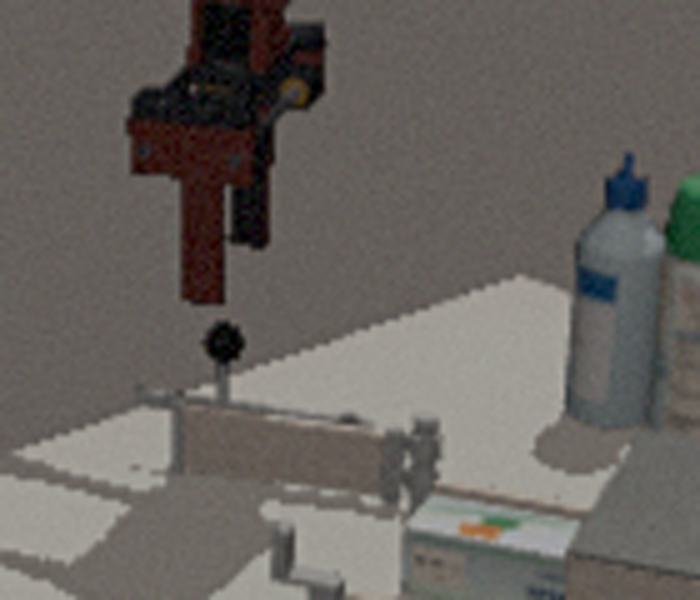

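The knob is centred at (323,268) and the bar is parallel to the tool's x.

```bash
python3 - <<'E'
from h import *
c=cam("wrist"); k=plane(c,[(323,268)],81)[0]; print(k,w2b(k)); s=observe(); r0=R.from_rotvec(s["orientation"]); print(w2b(s["tool_pos"]),r0.inv().apply(k-s["tool_pos"]))
# gate angle from knob
from scipy.optimize import brentq
kb=w2b(k)[0]; a=np.arctan2(kb[1]-80,kb[0]); th=brentq(lambda t:np.sin(np.arctan2(-120*np.cos(t)+12.5*np.sin(t),-120*np.sin(t)-12.5*np.cos(t))-a),1.2,1.8); print("theta",th)
E
```

```text
[462.47641655 185.97636685  81.        ] [[-119.86568034   80.85755877   81.        ]]
[[-120.08594009   80.8594669   135.45121987]] [1.54597273e-01 1.63338467e-02 5.44514435e+01]
theta 1.4741581954603926
```

Call:
drive_tool(targets=[[0,0,0,0,0,15,0],[0,0,0,0,0,30,30],[0,0,0,0,0,45,60],[0,0,0,0,0,56,60],[0,0,0,0,0,62,60],[0,0,0,0,0,62,100],[0,0,0,0,0,62,140],[0,0,0,0,0,62,255],[0,0,0,0,0,62,255],[0,0,0,0,0,62,255],[0,0,0,0,0,62,255]])

```text
clock: 26.15
tool_pos: [462.5, 186.0, 73.8]
orientation: [-3.029, -0.832, -0.003]
force: [0.3, -1.0, 0.1]
opening: 22.8
```

```bash
cat > kn.py <<'E'
from h import *
def knob(th,ph):
    al=45+75*np.cos(ph)-40*np.sin(ph); z=41+75*np.sin(ph)+40*np.cos(ph)
    return np.array([-al*np.sin(th)-12.5*np.cos(th),80-al*np.cos(th)+12.5*np.sin(th),z])
E
python3 - <<'E'
from kn import *
st(); p=observe()["tool_pos"]; b=w2b(p)[0]; print(b, knob(1.474,0)-b)
off=b-knob(1.474,0); o=ori(observe() and 30.7,0)
plan([(b2w(*(knob(1.474,ph)+off)),o,255,30) for ph in np.linspace(0,0.42,11)[1:]])
E
```

```text
t 26.15 p [462.5 186.   73.8] z [ 0.002  0.001 -1.   ] x [0.86  0.511 0.002] az 30.7 q [ 0.314 -0.158  1.758  0.     1.54   1.348] F [ 0.3 -1.   0.1] op 22.8
[-119.87486328   80.85415746   73.76533133] [-0.77146931 -0.0101003   7.23466867]
10
[[0,-0.002,0.001,2,0,-3,255],[0,-0.002,0.001,4,0,-6,255],[0,-0.002,0.001,6,0,-9,255],[0,-0.002,0.001,8,0,-12,255],[0,-0.002,0.001,10,0,-15,255],[0,-0.002,0.001,12,0,-17,255],[0,-0.002,0.001,15,0,-20,255],[0,-0.002,0.001,17,0,-22,255],[0,-0.002,0.001,20,0,-25,255],[0,-0.002,0.001,23,0,-27,255]]
```

Knob gripped (22.8 mm). Lift along its arc.

Call:
drive_tool(targets=[[0,0,0,2,0,-3,255],[0,0,0,4,0,-6,255],[0,0,0,6,0,-9,255],[0,0,0,8,0,-12,255],[0,0,0,10,0,-15,255],[0,0,0,12,0,-17,255],[0,0,0,15,0,-20,255],[0,0,0,17,0,-22,255],[0,0,0,20,0,-25,255],[0,0,0,23,0,-27,255],[0,0,0,23,0,-27,255]])

```text
clock: 27.25
tool_pos: [482.6, 197.9, 101.3]
orientation: [-3.029, -0.833, -0.003]
force: [-0.3, 0.2, -0.8]
opening: 22.7
```

```bash
python3 - <<'E'
from kn import *
st(); c=cam("side"); save(c,"s15.png",(280,150,140,120),5)
p=observe()["tool_pos"]; b=w2b(p)[0]; print(b, knob(1.474,0.42)-b)
A=lambda th: ori(25.3+90-np.degrees(th)-.2,0)
off=np.array([0,0,-7.2])
T=np.linspace(1.474,0.0,37)[1:]
plan([(b2w(*(knob(t,0.42)+off)),A(t),255,30) for t in T[:18]])
E
```

```text
t 27.25 p [482.6 197.9 101.3] z [ 0.002  0.001 -1.   ] x [0.859 0.511 0.002] az 30.7 q [ 0.324 -0.108  1.663  0.     1.585  1.358] F [-0.3  0.2 -0.8] op 22.7
[-96.83126299  83.06863164 101.10042765] [-1.09318583 -0.01828465  7.00516394]
18
[[0,-0.002,-0.039,-2,4,0,255],[0,-0.002,-0.08,-2,8,0,255],[0,-0.002,-0.121,-2,12,0,255],[0,-0.002,-0.162,-2,16,0,255],[0,-0.002,-0.203,-2,20,0,255],[0,-0.002,-0.244,-1,24,0,255],[0,-0.002,-0.285,-1,28,0,255],[0.001,-0.002,-0.326,0,32,0,255],[0.001,-0.002,-0.367,1,36,0,255],[0.001,-0.002,-0.408,2,40,0,255],[0.001,-0.002,-0.449,3,43,0,255],[0.001,-0.002,-0.49,5,47,0,255],[0.001,-0.002,-0.531,6,51,0,255],[0.001,-0.002,-0.572,8,55,0,255],[0.001,-0.002,-0.613,10,58,0,255],[0.001,-0.002,-0.653,12,62,0,255],[0.001,-0.002,-0.694,14,65,0,255],[0.001,-0.002,-0.735,16,68,0,255]]
```

View pics/s15.png

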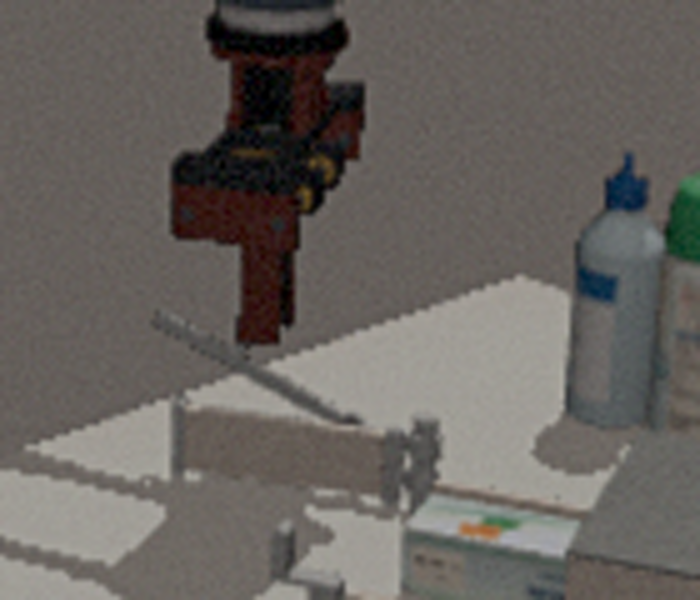

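The bar is clearly raised, tip at (155,318) in the crop. Swing the gate.

Call:
drive_tool(targets=[[0,0,-0.039,-2,4,0,255],[0,0,-0.08,-2,8,0,255],[0,0,-0.121,-2,12,0,255],[0,0,-0.162,-2,16,0,255],[0,0,-0.203,-2,20,0,255],[0,0,-0.244,-1,24,0,255],[0,0,-0.285,-1,28,0,255],[0,0,-0.326,0,32,0,255],[0,0,-0.367,1,36,0,255],[0,0,-0.408,2,40,0,255],[0,0,-0.449,3,43,0,255],[0,0,-0.49,5,47,0,255],[0,0,-0.531,6,51,0,255],[0,0,-0.572,8,55,0,255],[0,0,-0.613,10,58,0,255],[0,0,-0.653,12,62,0,255],[0,0,-0.694,14,65,0,255],[0,0,-0.735,16,68,0,255],[0,0,-0.735,16,68,0,255]])

```text
clock: 29.2
tool_pos: [531.1, 147.5, 100.8]
orientation: [2.527, 1.865, 0.003]
force: [0.9, 0.4, -3.4]
opening: 22.6
```

```bash
python3 - <<'E'
from kn import *
st(); c=cam("side"); save(c,"s16.png",(280,150,140,120),5); c=cam("wrist"); save(c,"w16.png")
p=observe()["tool_pos"]; b=w2b(p)[0]; print(b, knob(.737,0.42)-b)
A=lambda th: ori(25.3+90-np.degrees(th)-.2,0)
off=np.array([0,0,-7.2])
T=np.linspace(1.474,0.0,37)[1:]
plan([(b2w(*(knob(t,0.42)+off)),A(t),255,30) for t in T[18:]])
E
```

```text
t 29.2 p [531.1 147.5 100.8] z [ 0.002  0.001 -1.   ] x [0.295 0.956 0.001] az 72.9 q [ 0.209 -0.027  1.587  0.     1.58   0.508] F [ 0.9  0.4 -3.4] op 22.6
[-74.44754989  16.98162539 100.82175824] [-0.1143839  -0.53491266  7.28383335]
18
[[0.001,-0.001,-0.042,-1,4,0,255],[0.001,-0.001,-0.083,-1,8,0,255],[0.001,-0.001,-0.124,-1,12,0,255],[0.001,-0.001,-0.165,-1,16,0,255],[0.001,-0.001,-0.206,-1,20,0,255],[0.001,-0.001,-0.247,0,24,0,255],[0.001,-0.001,-0.288,0,28,0,255],[0.001,-0.001,-0.329,1,32,0,255],[0.001,-0.001,-0.37,2,36,0,255],[0.002,-0.001,-0.411,3,40,0,255],[0.002,-0.001,-0.452,4,44,0,255],[0.002,-0.001,-0.493,5,48,0,255],[0.002,-0.001,-0.534,7,51,0,255],[0.002,-0.001,-0.575,9,55,0,255],[0.002,-0.001,-0.616,10,59,0,255],[0.002,-0.001,-0.657,12,62,0,255],[0.002,-0.001,-0.698,14,65,0,255],[0.002,-0.001,-0.739,17,69,0,255]]
```

View pics/s16.png

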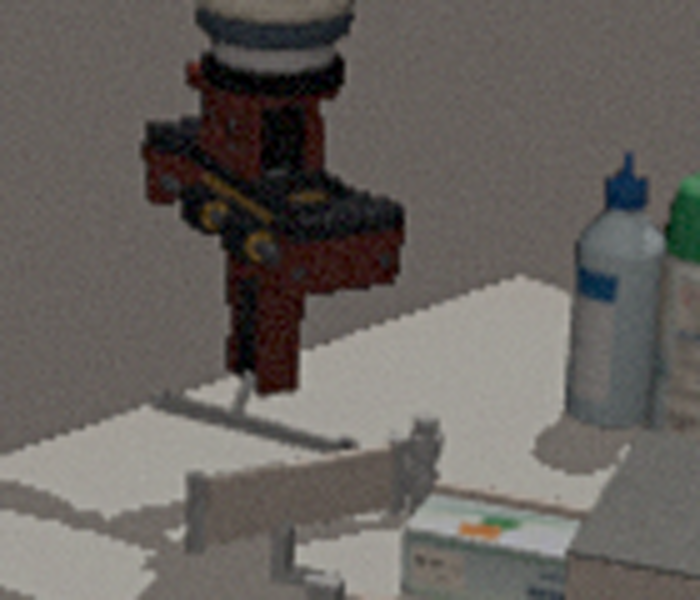

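View pics/w16.png

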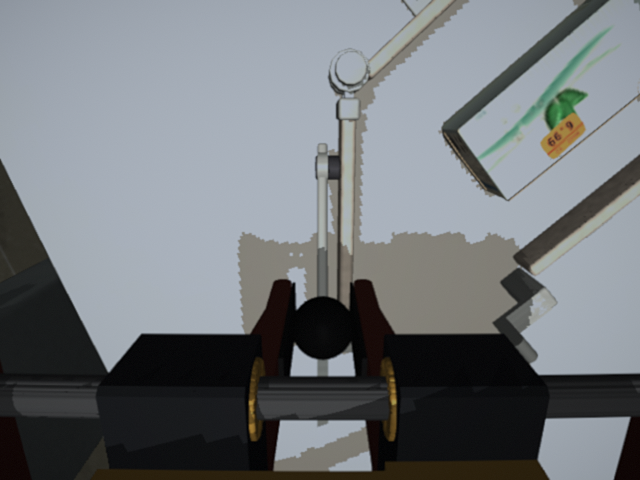

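The gate follows, half closed, with the bar raised and parallel to the gate and the knob held at (323,328). Continue.

Call:
drive_tool(targets=[[0,0,-0.042,-1,4,0,255],[0,0,-0.083,-1,8,0,255],[0,0,-0.124,-1,12,0,255],[0,0,-0.165,-1,16,0,255],[0,0,-0.206,-1,20,0,255],[0,0,-0.247,0,24,0,255],[0,0,-0.288,0,28,0,255],[0,0,-0.329,1,32,0,255],[0,0,-0.37,2,36,0,255],[0,0,-0.411,3,40,0,255],[0,0,-0.452,4,44,0,255],[0,0,-0.493,5,48,0,255],[0,0,-0.534,7,51,0,255],[0,0,-0.575,9,55,0,255],[0,0,-0.616,10,59,0,255],[0,0,-0.616,10,59,0,255]])

```text
clock: 30.9
tool_pos: [589.9, 140.0, 100.4]
orientation: [-1.845, -2.543, -0.002]
force: [-1.3, 0.6, -4.2]
opening: 22.7
```

```bash
python3 - <<'E'
from kn import *
st(); c=cam("side"); save(c,"s17.png",(280,150,140,120),5); c=cam("wrist"); save(c,"w17.png")
p=observe()["tool_pos"]; b=w2b(p)[0]; print(b)
A=lambda th: ori(25.3+90-np.degrees(th)-.2,0)
off=np.array([0,0,-7.2])
plan([(b2w(*(knob(t,0.42)+off)),A(t),255,30) for t in (.09,.06,.03,0,-.02)])
E
```

```text
t 30.9 p [589.9 140.  100.4] z [ 0.001  0.001 -1.   ] x [-0.31   0.951  0.001] az 108.1 q [ 1.760e-01  1.220e-01  1.434e+00  1.000e-03  1.585e+00 -1.390e-01] F [-1.3  0.6 -4.2] op 22.7
[-24.41520259 -15.05368213 100.47314256]
5
[[0.001,-0.001,-0.034,0,3,0,255],[0.001,-0.001,-0.064,0,6,0,255],[0.001,-0.001,-0.094,-1,9,0,255],[0.001,-0.001,-0.124,-1,12,0,255],[0.001,-0.001,-0.144,-1,14,0,255]]
```

View pics/s17.png

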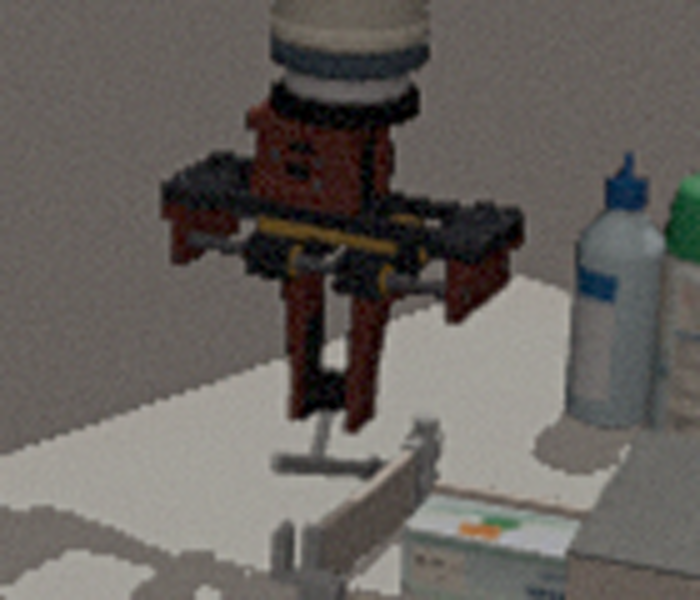

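View pics/w17.png

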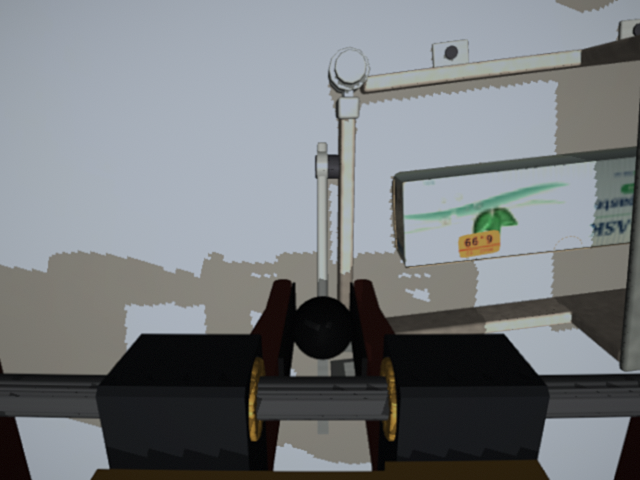

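Call:
drive_tool(targets=[[0,0,-0.034,0,3,0,255],[0,0,-0.064,0,6,0,255],[0,0,-0.094,-1,9,0,255],[0,0,-0.124,-1,12,0,255],[0,0,-0.124,-1,12,0,255]])

```text
clock: 31.5
tool_pos: [601.6, 142.9, 100.3]
orientation: [-1.685, -2.651, -0.002]
force: [-0.3, 1.1, -3.3]
opening: 22.3
```

Call:
drive_tool(targets=[[0,0,-0.01,0,1,0,255],[0,0,-0.02,0,2,0,255],[0,0,-0.02,0,2,0,255]])

```text
clock: 31.8
tool_pos: [602.1, 142.6, 99.9]
orientation: [-1.658, -2.666, 0.004]
force: [-5.3, -2.6, -2.5]
opening: 22.5
```

```bash
python3 - <<'E'
from kn import *
st(); c=cam("wrist"); save(c,"w18.png"); c=cam("side"); save(c,"s18.png",(280,150,140,120),5)
print(w2b(observe()["tool_pos"]),knob(0,.42))
E
```

```text
t 31.8 p [602.1 142.6  99.9] z [-0.003 -0.001 -1.   ] x [-0.442  0.897  0.001] az 116.2 q [ 0.178  0.159  1.394 -0.     1.592 -0.28 ] F [-5.3 -2.6 -2.5] op 22.5
[[-12.19101343 -17.95646799  99.92438166]] [-12.5        -17.1712524  108.10559159]
```

View pics/w18.png

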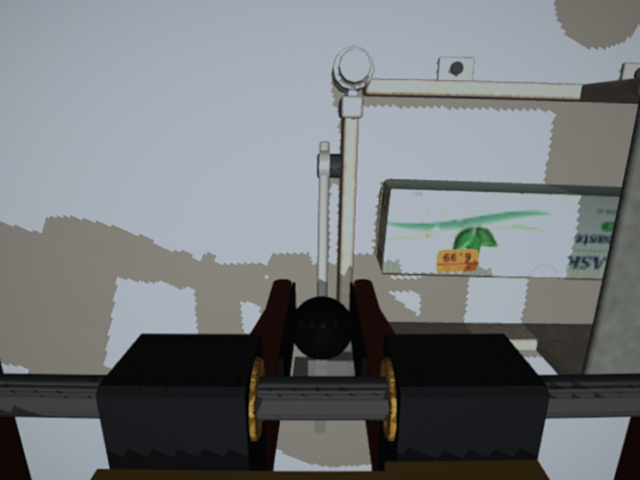

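View pics/s18.png

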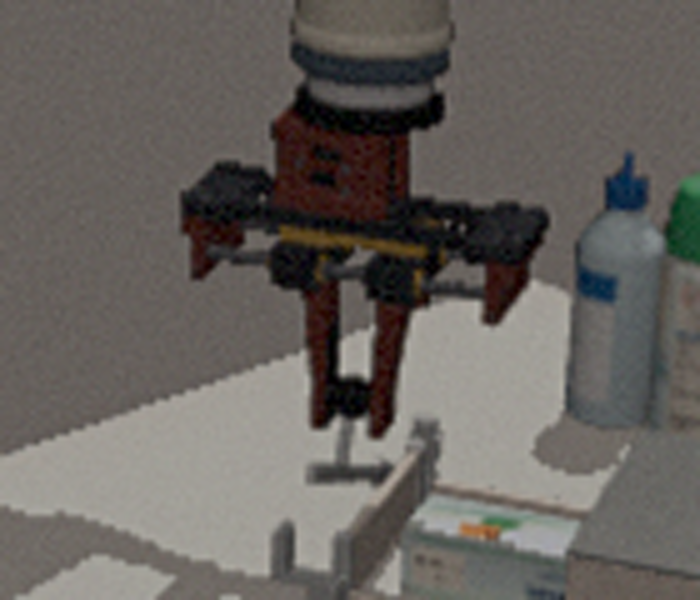

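The gate is shut against its stop (≈6 N), square across the mouth, with the bar still raised over the striker. Lower the bar behind the striker and let it drop.

Call:
drive_tool(targets=[[0,0,0,-3,0,2,255],[0,0,0,-6,0,5,255],[0,0,0,-8,0,7,255],[0,0,0,-11,0,10,255],[0,0,0,-13,0,12,255],[0,0,0,-15,0,15,255],[0,0,0,-17,0,18,255],[0,0,0,-19,0,21,255],[0,0,0,-21,0,23,255],[0,0,0,-21,0,23,255]])

```text
clock: 32.9
tool_pos: [611.1, 123.2, 76.8]
orientation: [-1.658, -2.665, 0.005]
force: [-5.9, -1.1, -0.6]
opening: 22.3
```

```bash
python3 - <<'E'
from kn import *
st(); c=cam("side"); save(c,"s19.png",(280,150,140,120),5)
print(w2b(observe()["tool_pos"]),knob(0,.05))
E
```

```text
t 32.9 p [611.1 123.2  76.8] z [-0.004 -0.002 -1.   ] x [-0.442  0.897  0.   ] az 116.2 q [ 1.450e-01  1.820e-01  1.409e+00 -1.000e-03  1.554e+00 -3.130e-01] F [-5.9 -1.1 -0.6] op 22.3
[[-12.26322508 -39.30828746  76.98426725]] [-12.5        -37.90710276  84.69844811]
```

View pics/s19.png

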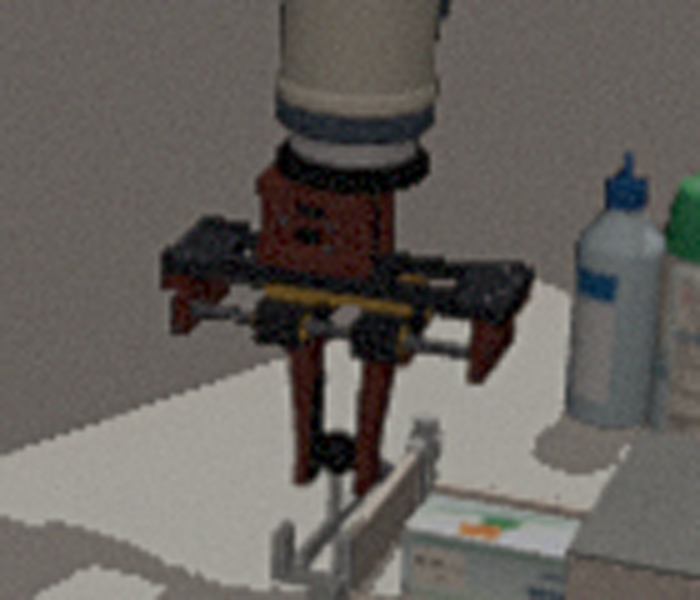

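Call:
drive_tool(targets=[[0,0,0,-21,0,0,160],[0,0,0,0,0,0,60],[0,0,0,0,0,0,40],[0,0,0,0,0,0,40],[0,0,0,0,0,-10,20],[0,0,0,0,0,-30,0],[0,0,0,0,0,-60,0],[0,0,0,0,0,-100,0],[0,0,0,0,0,-130,0],[0,0,0,0,0,-130,0]])

```text
clock: 33.95
tool_pos: [613.8, 123.4, 214.7]
orientation: [1.656, 2.662, 0.006]
force: [-0.1, 0.5, 0.9]
opening: 87.9
```

My first row there carried a stray -21 mm sideways shift, so I check what it did.

```bash
python3 - <<'E'
from kn import *
st(); c=cam("wrist"); save(c,"w20.png"); c=cam("side"); save(c,"s20.png",(280,170,140,120),5); c=cam("top"); save(c,"t20.png")
E
```

```text
t 33.95 p [613.8 123.4 214.7] z [ 0.008 -0.    -1.   ] x [-0.442  0.897 -0.004] az 116.2 q [ 1.450e-01  1.520e-01  1.198e+00 -1.000e-03  1.784e+00 -3.130e-01] F [-0.1  0.5  0.9] op 87.9
```

View pics/w20.png

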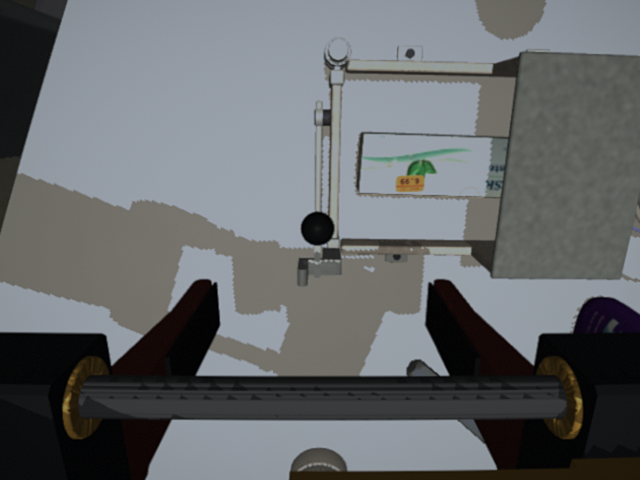

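View pics/s20.png

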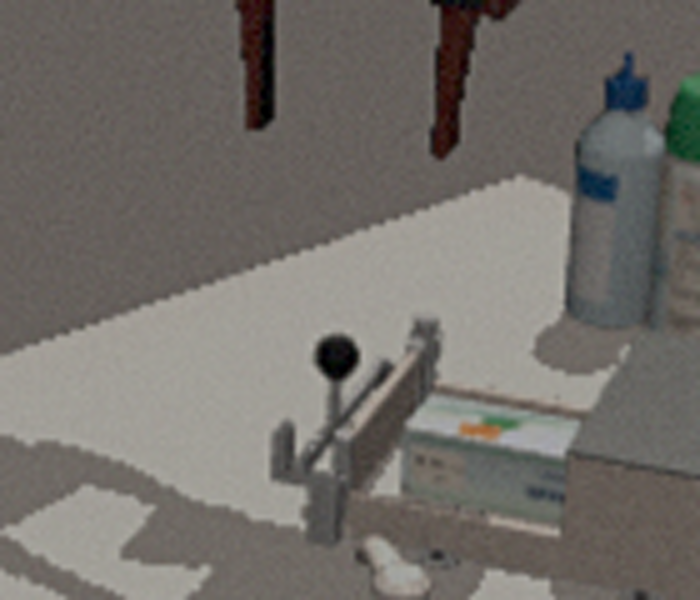

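View pics/t20.png

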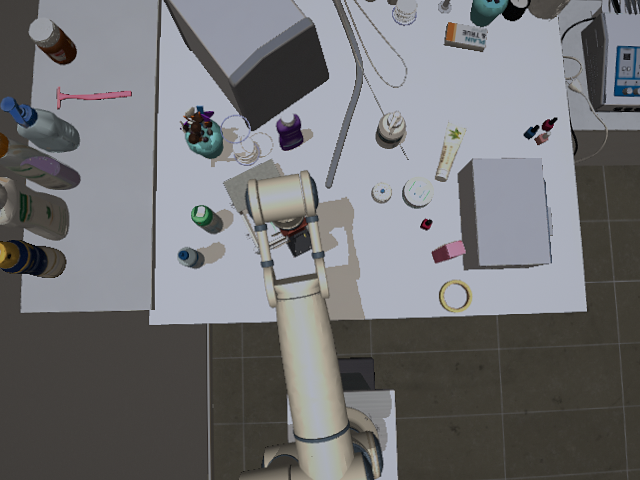

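The gate is shut and the bar lies behind the striker, between striker and gate, on the shelf. Bystanders are unmoved. A numeric check of knob height and carton, then hand in.

```bash
python3 - <<'E'
from kn import *
c=cam("wrist"); save(c,"w21.png",(270,20,250,280),2.1)
print("knob",w2b(plane(c,[(317.5,228)],81)).round(1),"expect",knob(0,0), "knob top z by depth",pt(c,[(317,228),(315,226),(319,230)])[:,2].round(1))
print("carton rear",w2b(plane(c,[(360,133),(357,194)],42)).round(1))
E
```

```text
knob [[-15.5 -36.3  81. ]] expect [-12.5 -40.   81. ] knob top z by depth [89.7 88.8 89.8]
carton rear [[ 14.2  25.8  42. ]
 [ 13.8 -19.4  42. ]]
```

View pics/w21.png

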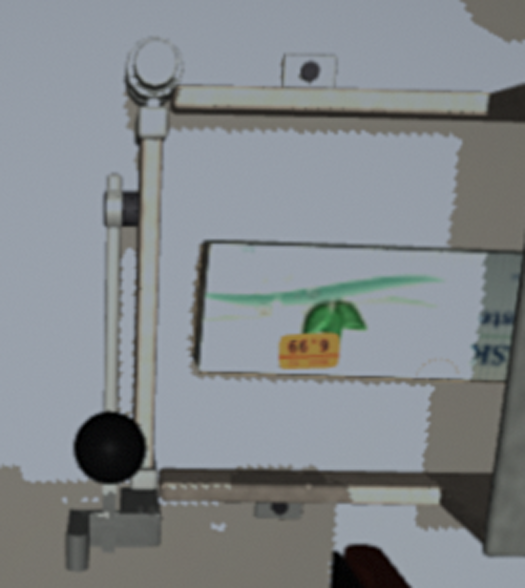

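```bash
python3 - <<'E'
from kn import *
st(); c=cam("wrist"); save(c,"w22.png")
cr=lambda a:np.array(a)/2.1+[270,20]
print("roof edge",w2b(plane(c,[(519,60),(493,275)],73)).round(1))
print("carton rear top",w2b(plane(c,cr([(208,241),(200,374)]),42)).round(1),"bottom",w2b(plane(c,cr([(200,250),(194,372)]),0)).round(1))
print("gate faces",w2b(plane(c,cr([(158,300),(138,300)]),49)).round(1),"striker",w2b(plane(c,cr([(77,515)]),60)).round(1))
s=cam("side"); save(s,"s22.png",(330,230,90,70),8)
E
```

```text
t 34.15 p [611.3 123.3 205.7] z [-0.006 -0.002 -1.   ] x [-0.442  0.897  0.001] az 116.2 q [ 1.450e-01  1.570e-01  1.209e+00 -1.000e-03  1.782e+00 -3.130e-01] F [ 0.6 -0.4 -0.8] op 87.9
roof edge [[109.8  74.4  73. ]
 [111.4 -70.7  73. ]]
carton rear top [[ 20.1  24.9  42. ]
 [ 19.4 -21.9  42. ]] bottom [[ 21.5  19.8   0. ]
 [ 21.2 -29.    0. ]]
gate faces [[ 3.1  5.  49. ]
 [-3.9  4.9 49. ]] striker [[-24.  -70.3  60. ]]
```

View pics/s22.png

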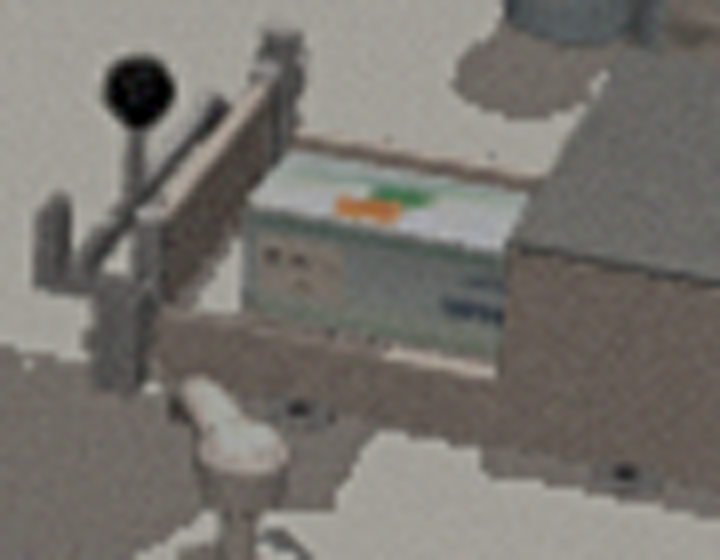

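```bash
python3 - <<'E'
from h import *
print(job.finish_job()); st()
E
```

```text
the job is handed in; nothing more can be done
None
the job is handed in; nothing more can be done
```

The job is handed in and every step was done in the order asked. The clock stood at about 34 s of the 67 s allowed. I took the white printed carton, laid it gently on its side outside the bay and let go. I then gripped it again from above, slid it under the roof and released it. After that I raised the latch bar by its knob, swung the gate shut and lowered the bar behind the striker.

**Last checks:**
- **Gate:** its two faces measured at x ≈ ±3.5, so it is shut.
- **Latch bar:** it lies behind the striker on the catch shelf. The knob top measured about 89–90 mm against 93 when level, so the bar is down.
- **Carton:** its rear edge is at x ≈ 20, which puts its centre at about 108–111, inside the 95–123 range.
- **Bystanders:** those visible in the last pictures looked unmoved. The gripper was open and well clear of everything.

**Disagreements and a slip:**
- One knob and carton reading was 4–8 mm off because the arm was still settling. The carton reading agreed when repeated; I did not repeat the knob's.
- In that repeat, the roof edge (110–111 against 119) and the striker's y (-70 against -86) still read off. Both had matched within about 1 mm in earlier views, so I put it down to viewing them at the edge of the picture.
- While releasing the knob, my first row carried a stray sideways shift of 21 mm. The pictures afterwards showed the gate shut and the bar seated.

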